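Clamp cut tubes in the cam fixture for tack welding

ROBOT

A 6-joint arm with a two-finger parallel gripper is mounted at the origin on the work surface. World frame = base frame: x ahead of the robot, y to its left, z up, the work surface at z = 0. Lengths are in m, angles in rad, forces in N, time in s.
With the tool pointing down it reaches from about 0.225 to 0.875 m from the base axis. Payload 3.4 kg.
Tool frame: the origin (TCP) lies at the very end of the fingers, on their centre line; the grasp point (between the pads) lies 19 mm behind it; z points along the fingers, y is the direction in which the jaws open and shut (so a half turn about z gives the same grasp; the last joint's range is limited). The gripper opens to 85 mm and grips with 20 to 120 N. Pads are 22 mm wide; open, the fingers measure 114 mm over their backs; the gripper's body (76 mm by 85 mm) begins 54 mm behind the grasp point. The pads swing forward as they close: fully open they stand 13 mm farther back than shut.
Start: joints at [1.083, 0.276, 1.505, -0, 1.361, -0.121], TCP at [0.206, 0.537, 0.231] pointing down, gripper open.
Joint ranges: [-2.89, 2.89], [-0.75, 2.08], [0.22, 2.7], [-1.18, 4.32], [0.11, 2.71], [-2.7, 2.7]. Speed limits (rad/s): [2.57, 2.57, 3.14, 3.14, 3.14, 3.14].

INTERFACE

Orientations are given as a unit quaternion [w, x, y, z].
In Python, from rig import telemetry, cams, sign_off, spotter gives the robot as it stands.
- The arm moves only by the tool servo_tool, never from a script. Its argument "steps" is a list of rows, each a list of 6 numbers: the shift along the tool's x, y, z in mm, then the turn, a rotation vector about the tool's x, y, z in degrees. In form: [[x, y, z, ax, ay, az], ...]. A call has 1 to 8 rows; each row is the pose to reach, as a shift and turn from the pose commanded when the call began, along the tool's axes at that moment; what a row does not reach only later rows make up. A row lasts 1/10 s, in which the tool goes at most 50 mm and 8.59 degrees, less where a joint would pass 70% of its speed; a pose out of reach is approached as far as the arm can. A call with a gripper value outside its range is refused whole. "hand" is the closure in counts, from 0 (fully open) to 255 (shut), set as the call begins (left out, the last holds). The fingers move at their own pace and stop on an object; "grip_force" is the grip in N (left out, the last holds). Time passes only in rows, so rows that repeat a pose let the fingers close. It gives the time, the measured TCP pose, the force and the opening at its end, in the units of the state.
- telemetry.get_state(): the state, without advancing time (a new reading comes with each control period).
- cams.get_image(name): name is "side" or "top" or "wrist"; returns (picture, depth): 384x512x3 uint8, red, green, blue; 384x512 float32, m along the optical axis (not along the pixel's ray), 0 where there is no reading.
- cams.camera_model(name): a dict with "camera_matrix" (3x3 intrinsics, pixels), "origin" and "rotation" of the camera in the world; the wrist camera has in their place "tool_from_camera" (4x4, takes a point from camera to tool coordinates, whose origin is the TCP and whose axes are the flange's). Camera axes: x right, y up, looking along -z (the intrinsics and any distortion apply to the point x, -y, -z); pixel columns grow to the right and rows downward; lengths in m; the calibration is good to about 2 mm. The wrist camera is an equidistant fisheye: a pixel r from the principal point sees the ray r / f radians off the axis. A picture is of the moment at which its call begins: read the wrist's pose just before it. camera_model takes no time and is no camera call.
- sign_off(): hands the job in, once; it reports no verdict.
Trained networks look in the newest picture that a camera, given by its name, has taken for a name from the list of things; names that differ only in an ending like _2 or _b are one class to them, and where a whole thing is asked for, a point or a joint stands for the part that bears it (a point fixed in the world has none). Each returns a list of dicts, best first, with "conf" (0 to 1); they miss things now and then, are a little off and sometimes report something else, mostly with a low value. They report only what shows in the picture. A call takes as long as a camera call.
- spotter.outline_of(query, camera): "region" (384x512 bool, what is visible of it) and "rect" ([left, top, width, height] in pixels, round what is visible of it).
The state is a dict: "clock": time; "qpos": joint angles; "qd": joint speeds; "effort": joint torques, N m; "position": TCP position; "ee_rot": TCP orientation; "contact_force": force on the tool from outside, world axes, zero at the start; "moment": the same for the moment, N m; "width": finger opening in m.
Only numpy, scipy, OpenCV 4.12 (cv2) and the standard library are available. Lean on these libraries where they do the work, as an engineer would, in place of code of your own. Each camera call takes 0.05 s, during which the arm holds its last target.

TASK

Set up the cam fixture for the next tack-welding job: first turn the numbered sleeve until the 6 stands at the index line, and take the finished dark tee out of the fixture and lay it flat in the shallow tray. Then, with the cam still open, lay every tube from the bench flat in the fixture, side by side, one end of each towards the moving jaw and the other towards the sprung stop, and only then turn the crank until the flat of the cam rests against the jaw and all the tubes are held. Last, lay the copper bar flat along the jaws across the middle of all the tubes and let go, leaving the other things on the bench where they are.

Things in the scene. Friction and masses are not known exactly. Their poses are not given: they have to be found in the camera images.
- fixture: fixture fixed to the bench: dark steel plate, 260 mm along its x, top 8 mm high, y from -170 to +190 mm. Origin on the bench (z = 0) under the nest, x along the jaws, y from moving jaw to sprung stop. In order of y: cam and crank, moving jaw, nest, stop, sleeve. Jaw and stop span x = -111 to 111 mm, tops 27 mm high; rails at x = +-113 to +-123 mm stand 20 mm high
- nest (a point): middle of the open nest at tube-middle height (fixture x 0, y -8, z 23 mm), axes as the fixture. With the sleeve at 6 and the cam open the nest is 111.5 mm wide in y. Tubes lie lengthwise along y, anywhere along the jaws in any order; four lines scribed on the plate at x = +-29 and +-87 mm are only a help. Once clamped, tube middles are at fixture y = 0, the middle line for the bar
- sleeve (a joint): angle of the numbered sleeve, rad, growing anticlockwise from above = 0.5236 x number (clicks every 30 degrees, numbers 0 to 9; 3.1416 is the 6); snaps to the nearest click when let go. Starts from 0 to 3. White numerals on a dark flange (100 mm across, top 37 mm high), feet outwards, 6 and 9 underlined, read at the white index line on the fixture's +x side. 0.1 to 0.2 N m a click. Higher number: wider nest
- sleeve_grip (a point): point on the sleeve's vertical axis (fixture x 0, y 137 mm) at the height to grip, 60 mm above the bench: a round fluted aluminium collar of 48 mm diameter, from 37 to 77 mm height, above the flange
- crank (a joint): angle of crank and cam, rad, growing anticlockwise from above, range -0.05 to 3.1. At 2.6 the cam's flat lies on the jaw (dwell) and stays; it draws itself in from within 0.2 rad, and springs back if left short of about 2.3. The jaw is fully open up to 1.3 and has moved 14 mm at 2.6. Starts from 0 to 0.9
- cam_axis (a point): point on the vertical axis of cam and crank (fixture x 0, y -114 mm, z 20 mm)
- crank_grip (a point): point to grip, 65 mm above the bench, on the black crank handle: an upright knob of 28 mm diameter, 41 to 83 mm high, spinning freely on the crank arm's end, 60 mm from the cam axis. At crank 2.6 the arm points 60 degrees clockwise from the fixture's +x. A few newtons turn it, about 8 N at most
- jaw: moving jaw, an aluminium beam 222 x 30 x 18 mm, origin at its middle, pushed along the fixture's +y by the cam and sprung back; at fixture y = -79 mm when open, -65 mm in the dwell, where it presses the tubes about 2.5 mm into the sprung stop, 2 to 6 N a tube
- tube_a: one of up to four identical pieces of square aluminium tube, 30 x 30 x 100 mm, 3 mm wall, open ends, 0.1 to 0.2 kg, lying on the bench at the start, absent in some runs; origin at the middle of the piece, x along its length; any of its four sides may be underneath
- tube_b: one of up to four identical pieces of square aluminium tube, 30 x 30 x 100 mm, 3 mm wall, open ends, 0.1 to 0.2 kg, lying on the bench at the start, absent in some runs; origin at the middle of the piece, x along its length; any of its four sides may be underneath
- tube_c: one of up to four identical pieces of square aluminium tube, 30 x 30 x 100 mm, 3 mm wall, open ends, 0.1 to 0.2 kg, lying on the bench at the start, absent in some runs; origin at the middle of the piece, x along its length; any of its four sides may be underneath
- tube_d: one of up to four identical pieces of square aluminium tube, 30 x 30 x 100 mm, 3 mm wall, open ends, 0.1 to 0.2 kg, lying on the bench at the start, absent in some runs; origin at the middle of the piece, x along its length; any of its four sides may be underneath
- tee: finished dark steel tee lying in the fixture's nest at the start: a bar 90 x 30 x 30 mm along its x with a stub 30 mm wide standing out to y = +56 mm at its middle, 30 mm thick all over, 0.3 kg; origin at the middle of the 90 mm bar, 23 mm above the bench in the nest; room to grip the bar on either side of the stub, e.g. 28 mm from the origin
- tray: shallow steel tray fixed on the bench, 175 (x) x 125 (y) mm, 26 mm tall, walls 4 mm, open on top, origin under its middle
- bar: flat copper bar, 220 x 30 x 10 mm, 0.5 to 0.7 kg, origin at its middle, x along its length, lying flat on the bench at the start; laid on the tubes (tops at z = 38 mm) its middle is at z = 43 mm
- wire_brush: bystander: wire brush, 200 mm long, lying
- hammer: bystander: hammer, 260 mm long, lying
- magnet: bystander: flat square holding magnet, 70 x 70 x 20 mm
- spray_can: bystander: upright spray can, 66 mm diameter, 190 mm tall
- wire_spool: bystander: wire spool, 94 mm diameter, 58 mm tall
- clamp: bystander: G-clamp lying flat, about 220 x 110 x 26 mm
- paste_tin: bystander: paste tin, 90 mm diameter, 60 mm tall

How it is judged:
By the outcome, as a careful person would: the job done as asked, in the order asked, and still so for the second after the job is handed in, with the robot touching nothing.
Of tube_a, tube_b, tube_c, tube_d only 2 to 4 are there at a start; the rules pass over those that are not, and their reading is None.
At some moment in a run one of bar may be knocked a few centimetres aside while the robot is not near it.
Once in a run the grip may slacken for a moment while it holds something.
It also fails if it takes over 210 s, if anything falls off the work surface, if the arm or the gripper's body presses on something with over 40 N, if the wrist force passes 120 N, or if a joint passes its speed limit or range.

## Working session

There is one attempt and no reset: what is moved stays moved. The work goes in short steps, Python scripts to look and compute and a tool call to move; the robot and the scene stay as the last step left them, time stands still between calls to the robot, and variables do not carry over. Pictures are saved under pics/ and viewed, and the job is handed in when it is done.

Besides the shell and the picture viewer there is one more tool, called in YAML: its name, and indented under it one key for each argument. servo_tool: Moves the arm, as the interface text tells. Its arguments: {"type":"object","properties":{"steps":{"type":"array","items":{"type":"array","items":{"type":"number"}}},"hand":{"type":"number"},"grip_force":{"type":"number"}},"required":["steps"]}

```bash
ls; mkdir -p pics; cat > h.py <<'E'
import numpy as np, cv2
from rig import telemetry, cams, sign_off, spotter
from scipy.spatial.transform import Rotation as R
def save(n,img): cv2.imwrite('pics/'+n+'.png', cv2.cvtColor(np.ascontiguousarray(img),cv2.COLOR_RGB2BGR))
def q2R(q): return R.from_quat([q[1],q[2],q[3],q[0]])
E
python3 - <<'E'
from h import *
s=telemetry.get_state(); print(s)
for c in ['top','side','wrist']:
    p,d=cams.get_image(c); save(c+'0',p); np.savez('pics/'+c+'0.npz',p=p,d=d); print(c,cams.camera_model(c))
E
```

```text
pics
{'clock': 0.0, 'qpos': array([ 1.08297435e+00,  2.76589238e-01,  1.50611127e+00, -1.27089193e-05,
        1.36069414e+00, -1.20999212e-01]), 'qd': array([ 0.00120731,  0.00074984, -0.00062161, -0.00047495, -0.00202873,
       -0.00066149]), 'effort': array([-4.02146525e-04, -4.16752017e+01, -2.45805538e+01,  1.11722516e-04,
        1.09579720e-02, -9.82318141e-06]), 'position': array([0.20598952, 0.53628308, 0.2304517 ]), 'ee_rot': array([-2.64128844e-04,  1.82383409e-01,  9.83227075e-01, -8.61435066e-04]), 'contact_force': array([-0.51511168, -0.12249262,  0.57074911]), 'moment': array([-0.02355747,  0.04114661,  0.03715117]), 'width': 0.08521748718396253}
top {'camera_matrix': array([[434.6567873 ,   0.        , 259.12685636],
       [  0.        , 434.6567873 , 197.55318174],
       [  0.        ,   0.        ,   1.        ]]), 'origin': array([ 0.44853696, -0.01342021,  1.5531533 ]), 'rotation': array([ 0.70893961,  0.02184462, -0.03519086, -0.70405187])}
side {'camera_matrix': array([[470.28777834,   0.        , 260.07062116],
       [  0.        , 470.28777834, 187.5473924 ],
       [  0.        ,   0.        ,   1.        ]]), 'origin': array([-0.07520241,  1.22262258,  1.0508254 ]), 'rotation': array([-0.21621768, -0.10300301,  0.44826644,  0.86121861])}
wrist {'camera_matrix': array([[297.31863964,   0.        , 255.24506191],
       [  0.        , 297.31863964, 193.33054143],
       [  0.        ,   0.        ,   1.        ]]), 'tool_from_camera': array([[ 3.85789276e-04,  9.55913112e-01,  2.93649406e-01,
         7.45347337e-02],
       [ 9.99999706e-01, -5.63199562e-04,  5.19601540e-04,
         6.04927172e-04],
       [ 6.62077142e-04,  2.93649119e-01, -9.55913049e-01,
        -1.42534362e-01],
       [ 0.00000000e+00,  0.00000000e+00,  0.00000000e+00,
         1.00000000e+00]])}
```

View pics/top0.png

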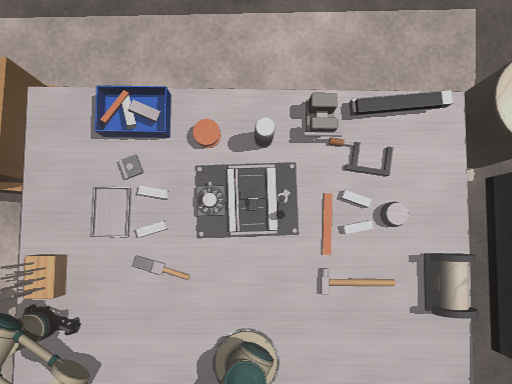

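View pics/side0.png

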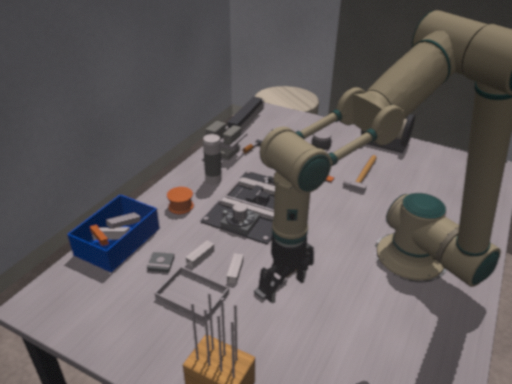

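View pics/wrist0.png

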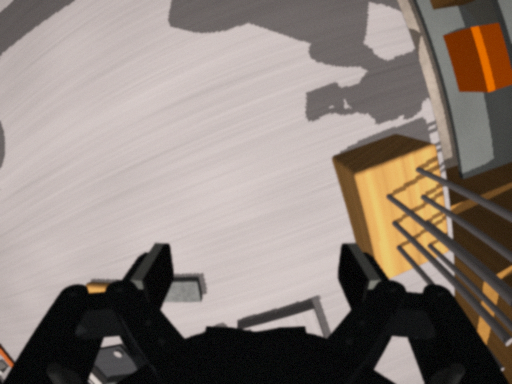

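```bash
cat >> h.py <<'E'
def cam(name):
    m=cams.camera_model(name); K=m['camera_matrix']; Rm=q2R(m['rotation']).as_matrix(); return K,Rm,np.array(m['origin'])
def p2w(uv,z,name='top'):
    K,Rm,o=cam(name); uv=np.atleast_2d(uv).astype(float)
    r=np.stack([(uv[:,0]-K[0,2])/K[0,0],-(uv[:,1]-K[1,2])/K[1,1],-np.ones(len(uv))],1)@Rm.T
    t=(z-o[2])/r[:,2]; return o+r*t[:,None]
def w2p(P,name='top'):
    K,Rm,o=cam(name); c=(np.atleast_2d(P)-o)@Rm
    return np.stack([K[0,0]*c[:,0]/-c[:,2]+K[0,2],-K[1,1]*c[:,1]/-c[:,2]+K[1,2]],1)
def rect(region,z,name='top'):
    v,u=np.nonzero(region); P=p2w(np.stack([u,v],1),z,name)[:,:2]
    (c,(a,b),ang)=cv2.minAreaRect((P*1000).astype(np.float32))
    if a<b: a,b=b,a; ang+=90
    return np.array(c)/1000,(a,b),((ang+90)%180)-90
E
python3 - <<'E'
from h import *
p,d=cams.get_image('top')
big=cv2.resize(p[150:250,80:310],None,fx=3.4,fy=3.4,interpolation=cv2.INTER_CUBIC); save('fix0',big)
big=cv2.resize(p[150:250,300:420],None,fx=5,fy=5,interpolation=cv2.INTER_CUBIC); save('right0',big)
for n,z in [('fixture',.008),('tube_a',.03),('bar',.01),('tee',.038),('tray',.026),('jaw',.027),('sleeve',.037),('crank',.08),('magnet',.02),('wire_brush',0.02),('hammer',.02),('clamp',.02),('spray_can',.19),('wire_spool',.05),('paste_tin',.06)]:
    for r in spotter.outline_of(n,'top'):
        if r['conf']>.3: print(n,round(r['conf'],2),r['rect'],rect(r['region'],z))
np.savez('pics/top1.npz',p=p,d=d)
E
```

```text
fixture 0.92 [197.3, 161.9, 99.7, 78.1] (array([0.56647034, 0.00082655]), (363.0940246582031, 264.5970764160156), -86.94140219688416)
tube_a 0.71 [138.5, 219.6, 26.8, 16.2] (array([0.46039523, 0.33185361]), (102.51372528076172, 31.996103286743164), -71.08078384399414)
tube_a 0.68 [139.0, 185.1, 29.1, 15.2] (array([0.58854657, 0.32871002]), (107.06336212158203, 32.95669937133789), 79.78129577636719)
tube_a 0.54 [343.9, 222.9, 29.3, 9.7] (array([ 0.47221182, -0.38854608]), (104.8592529296875, 29.443618774414062), -78.45493030548096)
tube_a 0.5 [339.8, 192.8, 30.0, 13.6] (array([ 0.57146735, -0.38285153]), (110.59596252441406, 39.44252014160156), 71.92047882080078)
tube_a 0.48 [116.8, 151.6, 28.0, 28.2] (array([0.67761853, 0.41290219]), (77.97505950927734, 74.97750091552734), 21.1926326751709)
tube_a 0.43 [137.5, 253.9, 48.8, 24.2] (array([0.32491711, 0.29322293]), (198.25833129882812, 43.64298629760742), 74.05409240722656)
bar 0.91 [324.2, 192.9, 10.4, 64.2] (array([ 0.48335992, -0.28379321]), (217.1522216796875, 32.730186462402344), -2.3358840942382812)
tray 0.85 [93.6, 184.3, 38.6, 5
[... 1168 characters left out ...]
795166015625)
clamp 0.7 [328.5, 135.4, 65.8, 38.8] (array([ 0.72202802, -0.39989737]), (232.74415588378906, 108.12881469726562), 81.00177001953125)
spray_can 0.86 [256.8, 114.8, 18.9, 33.4] (array([ 0.76810547, -0.05215176]), (97.36382293701172, 63.41869354248047), -13.62152099609375)
spray_can 0.36 [277.2, 190.2, 13.3, 27.7] (array([ 0.54062939, -0.10755575]), (91.76591491699219, 35.612796783447266), -12.180076599121094)
wire_spool 0.5 [320.2, 265.2, 77.8, 31.1] (array([ 0.2872045 , -0.37925052]), (255.26165771484375, 77.88751983642578), -89.79492162168026)
paste_tin 0.77 [381.0, 200.9, 28.6, 25.3] (array([ 0.51777301, -0.50969318]), (94.5301513671875, 86.47039031982422), -89.6311574280262)
```

```bash
python3 - <<'E'
from h import *
import numpy as np
d=np.load('pics/top1.npz')['d']; p=np.load('pics/top1.npz')['p']
K,Rm,o=cam('top')
# plane normal check: height of table near points
v,u=np.mgrid[0:384,0:512]
c=np.stack([(u-K[0,2])/K[0,0]*d,-(v-K[1,2])/K[1,1]*d,-d],-1)
W=c@Rm.T+o
np.save('pics/W.npy',W)
for uv in [(200,260),(300,270),(400,180),(100,150),(152,192),(151,229),(356,199),(358,227),(327,224),(208,200),(281,213)]:
    print(uv,W[uv[1],uv[0]].round(4))
E
```

```text
(200, 260) [ 0.351   0.1656 -0.0022]
(300, 270) [ 0.3177 -0.189  -0.0012]
(400, 180) [ 6.420e-01 -5.522e-01 -5.000e-04]
(100, 150) [ 0.7414  0.5308 -0.0012]
(152, 192) [0.5887 0.3344 0.0268]
(151, 229) [0.4592 0.3352 0.0239]
(356, 199) [ 0.5692 -0.3837  0.0309]
(358, 227) [ 0.4707 -0.3893  0.032 ]
(327, 224) [ 0.4809 -0.284   0.0108]
(208, 200) [0.5578 0.1321 0.0837]
(281, 213) [ 0.5157 -0.1154  0.0812]
```

View pics/fix0.png

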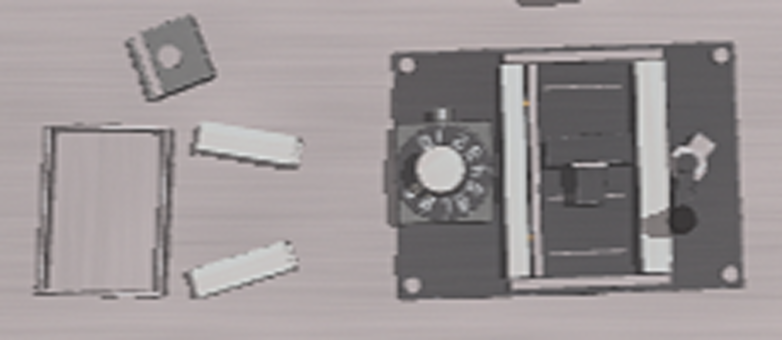

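View pics/right0.png

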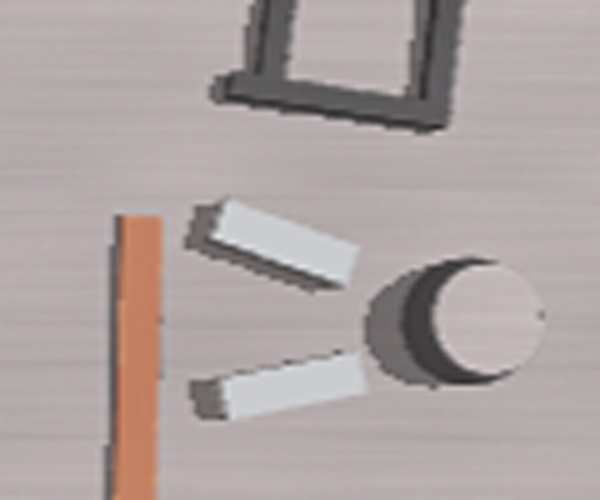

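```bash
cat >> h.py <<'E'
def Rdown(phi):
    c,s=np.cos(np.radians(phi)),np.sin(np.radians(phi)); return np.array([[c,s,0],[s,-c,0],[0,0,-1.]])
def go(x,y,z,phi,frm=None):
    """print tool-frame shift (mm) & turn (deg) from current pose"""
    s=telemetry.get_state(); p=s['position']; Rc=q2R(s['ee_rot']).as_matrix()
    d=Rc.T@(np.array([x,y,z])-p)*1000; rv=np.degrees(R.from_matrix(Rc.T@Rdown(phi)).as_rotvec())
    print('go',d.round(1),rv.round(2),'yaw now',round(np.degrees(np.arctan2(Rc[1,0],Rc[0,0])),2),'t',round(s['clock'],2),'pos',p.round(4),'w',round(s['width']*1000,1))
FO=np.array([0.567,-0.009]); FY=2.6
def fx(x,y):  # fixture mm -> world
    c,s=np.cos(np.radians(FY)),np.sin(np.radians(FY)); return FO+np.array([c*x-s*y,s*x+c*y])/1000
def wp2w(uv,z,pose):
    """wrist pixel to world plane z; pose=(pos,quat)"""
    m=cams.camera_model('wrist'); K=m['camera_matrix']; T=m['tool_from_camera']
    uv=np.atleast_2d(uv).astype(float); a=(uv[:,0]-K[0,2])/K[0,0]; b=(uv[:,1]-K[1,2])/K[1,1]
    r=np.hypot(a,b)+1e-9; ray=np.stack([a/r*np.sin(r),-b/r*np.sin(r),-np.cos(r)],1)
    Rc=q2R(pose[1]).as_matrix(); o=Rc@T[:3,3]+pose[0]; w=ray@T[:3,:3].T@Rc.T
    return o+w*((z-o[2])/w[:,2])[:,None]
def w2wp(P,pose):
    m=cams.camera_model('wrist'); K=m['camera_matrix']; T=m['tool_from_camera']
    Rc=q2R(pose[1]).as_matrix(); c=((np.atleast_2d(P)-pose[0])@Rc-T[:3,3])@T[:3,:3]
    th=np.arctan2(np.hypot(c[:,0],c[:,1]),-c[:,2]); n=np.hypot(c[:,0],c[:,1])+1e-9
    return np.stack([K[0,2]+K[0,0]*th*c[:,0]/n, K[1,2]-K[1,1]*th*c[:,1]/n],1)
def wshot(name):
    s=telemetry.get_state(); pose=(s['position'],s['ee_rot']); p,d=cams.get_image('wrist'); save(name,p)
    np.savez('pics/'+name+'.npz',p=p,d=d,pos=pose[0],q=pose[1]); return p,d,pose
E
python3 - <<'E'
from h import *
go(0.51,0.03,0.24,180)
E
```

```text
go [-465.3 -364.1   -8.7] [ 1.000e-02  0.000e+00 -2.102e+01] yaw now 158.98 t 0.95 pos [0.2062 0.5368 0.2313] w 85.3
```

servo_tool:
  steps:
    - [-465, -364, -9, 0, 0, -21]
    - [-465, -364, -9, 0, 0, -21]
    - [-465, -364, -9, 0, 0, -21]
    - [-465, -364, -9, 0, 0, -21]
    - [-465, -364, -9, 0, 0, -21]
    - [-465, -364, -9, 0, 0, -21]
    - [-465, -364, -9, 0, 0, -21]
    - [-465, -364, -9, 0, 0, -21]

```text
clock: 1.75
position: [0.4099, 0.1965, 0.2377]
ee_rot: [0.001, 0.0, 1.0, 0.0]
contact_force: [2.0, 0.2, -0.7]
width: 0.0855
```

```bash
python3 - <<'E'
from h import *
go(0.51,0.03,0.24,180)
E
```

```text
go [-100.1 -166.5   -2.2] [ 0.03  0.06 -0.01] yaw now 179.99 t 1.75 pos [0.4099 0.1965 0.2377] w 85.5
```

servo_tool:
  steps:
    - [-100, -166, -2, 0, 0, 0]
    - [-100, -166, -2, 0, 0, 0]
    - [-100, -166, -2, 0, 0, 0]
    - [-100, -166, -2, 0, 0, 0]
    - [-100, -166, -2, 0, 0, 0]
    - [-100, -166, -2, 0, 0, 0]

```text
clock: 2.35
position: [0.5092, 0.0315, 0.239]
ee_rot: [-0.0, 0.001, 1.0, 0.0]
contact_force: [-0.2, 0.8, 0.2]
width: 0.0854
```

```bash
python3 - <<'E'
from h import *
go(0.51,0.03,0.24,180)
p,d,pose=wshot('w1'); print(pose)
K=cams.camera_model('wrist')
# overlay expected fixture features
q=p.copy()
for f,z in [((0,137),.077),((0,-114),.02),((-29,-8),.008),((29,-8),.008),((87,-8),.008),((-87,-8),.008),((130,-170),.008),((-130,-170),.008),((-130,190),.008),((130,190),.008)]:
    w=fx(*f); u=w2wp([[*w,z]],pose)[0]; cv2.circle(q,tuple(int(v) for v in u.round()),3,(255,0,0),1)
save('w1o',cv2.resize(q,None,fx=1.5,fy=1.5))
E
```

```text
go [-0.8 -1.5 -1. ] [ 0.05 -0.05 -0.16] yaw now 179.84 t 2.35 pos [0.5092 0.0315 0.239 ] w 85.4
(array([0.50923488, 0.03154673, 0.23903934]), array([-4.78231846e-04,  1.39061575e-03,  9.99998841e-01,  3.95036384e-04]))
```

View pics/w1o.png

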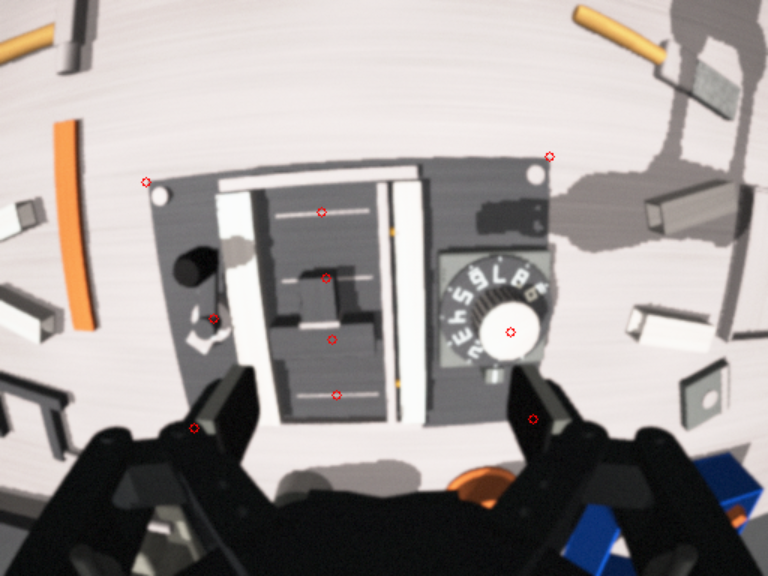

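```bash
python3 - <<'E'
from h import *
z=np.load('pics/w1.npz'); p=z['p']
save('sl',cv2.rotate(cv2.resize(p[160:265,285:375],None,fx=6,fy=6,interpolation=cv2.INTER_CUBIC),cv2.ROTATE_180))
pose=(z['pos'],z['q'])
for k in range(12):
    a=np.radians(FY+30*k); w=fx(0,137); print(k,w2wp([[w[0]+.04*np.cos(a),w[1]+.04*np.sin(a),.037]],pose)[0].round(0))
E
```

```text
0 [330. 237.]
1 [345. 233.]
2 [356. 222.]
3 [361. 207.]
4 [358. 192.]
5 [348. 181.]
6 [332. 178.]
7 [316. 183.]
8 [305. 195.]
9 [300. 210.]
10 [304. 225.]
11 [315. 235.]
```

View pics/sl.png

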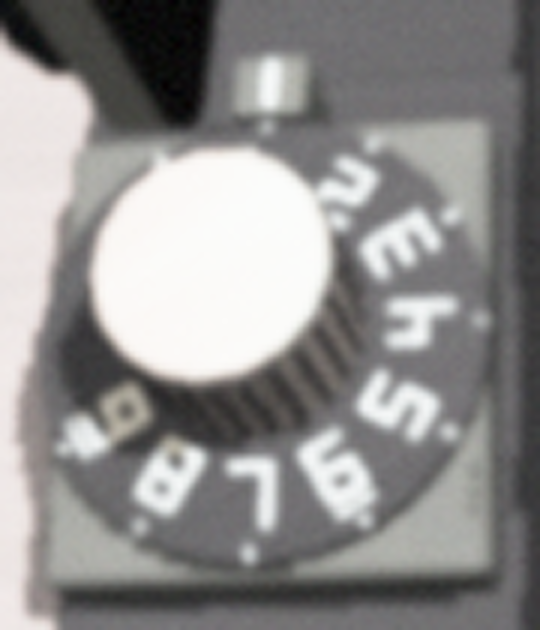

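```bash
python3 - <<'E'
from h import *
print(fx(0,137)); go(*fx(0,137),.14,60)
E
```

```text
[0.56078527 0.12785897]
go [-52.2  95.3  99.1] [-4.0000e-02 -9.0000e-02  1.1994e+02] yaw now 179.94 t 2.4 pos [0.5086 0.0325 0.2391] w 85.0
```

servo_tool:
  steps:
    - [-52, 95, 99, 0, 0, 60]
    - [-52, 95, 99, 0, 0, 60]
    - [-52, 95, 99, 0, 0, 60]
    - [-52, 95, 99, 0, 0, 60]
    - [-52, 95, 99, 0, 0, 60]
    - [-52, 95, 99, 0, 0, 60]
    - [-52, 95, 99, 0, 0, 60]
    - [-52, 95, 99, 0, 0, 60]

```text
clock: 3.2
position: [0.56, 0.129, 0.1406]
ee_rot: [-0.0, 0.499, 0.867, 0.0]
contact_force: [0.2, 0.3, -1.3]
width: 0.0853
```

servo_tool:
  steps:
    - [0, 0, 0, 0, 0, 60]
    - [0, 0, 0, 0, 0, 60]
    - [0, 0, 0, 0, 0, 60]
    - [0, 0, 0, 0, 0, 60]
    - [0, 0, 0, 0, 0, 60]
    - [0, 0, 0, 0, 0, 60]
    - [0, 0, 0, 0, 0, 60]
    - [0, 0, 0, 0, 0, 60]

```text
clock: 4.0
position: [0.5604, 0.1283, 0.1406]
ee_rot: [-0.0, 0.865, 0.502, 0.0]
contact_force: [-0.2, -0.7, -0.1]
width: 0.0856
```

```bash
python3 - <<'E'
from h import *
go(*fx(0,137),.041,60)
E
```

```text
go [-0.2  0.5 99.6] [-0.01 -0.02  0.24] yaw now 60.24 t 4.0 pos [0.5604 0.1283 0.1406] w 85.6
```

servo_tool:
  steps:
    - [0, 0, 40, 0, 0, 0]
    - [0, 0, 75, 0, 0, 0]
    - [0, 0, 99, 0, 0, 0]
    - [0, 0, 99, 0, 0, 0]
    - [0, 0, 99, 0, 0, 0]

```text
clock: 4.5
position: [0.5612, 0.1277, 0.0417]
ee_rot: [-0.0, 0.865, 0.501, 0.0]
contact_force: [0.7, -0.6, 0.2]
width: 0.0856
```

servo_tool:
  steps:
    - [0, 0, 0, 0, 0, 0]
    - [0, 0, 0, 0, 0, 0]
    - [0, 0, 0, 0, 0, 0]
    - [0, 0, 0, 0, 0, 0]
    - [0, 0, 0, 0, 0, 0]
    - [0, 0, 0, 0, 0, 0]
    - [0, 0, 0, 0, 0, 0]
    - [0, 0, 0, 0, 0, 0]
  hand: 255
  grip_force: 60

```text
clock: 5.3
position: [0.561, 0.128, 0.0432]
ee_rot: [-0.0, 0.866, 0.5, 0.001]
contact_force: [-3.2, 1.9, 5.9]
width: 0.0465
```

servo_tool:
  steps:
    - [0, 0, 0, 0, 0, -8]
    - [0, 0, 0, 0, 0, -16]
    - [0, 0, 0, 0, 0, -24]
    - [0, 0, 0, 0, 0, -32]
    - [0, 0, 0, 0, 0, -40]
    - [0, 0, 0, 0, 0, -48]
    - [0, 0, 0, 0, 0, -56]
    - [0, 0, 0, 0, 0, -60]

```text
clock: 6.1
position: [0.5609, 0.128, 0.0432]
ee_rot: [-0.0, 0.498, 0.867, 0.001]
contact_force: [-1.8, 1.5, 7.0]
width: 0.0469
```

servo_tool:
  steps:
    - [0, 0, 0, 0, 0, -8]
    - [0, 0, 0, 0, 0, -16]
    - [0, 0, 0, 0, 0, -24]
    - [0, 0, 0, 0, 0, -32]
    - [0, 0, 0, 0, 0, -40]
    - [0, 0, 0, 0, 0, -48]
    - [0, 0, 0, 0, 0, -56]
    - [0, 0, 0, 0, 0, -60]

```text
clock: 6.9
position: [0.5609, 0.128, 0.0432]
ee_rot: [0.0, -0.002, 1.0, 0.001]
contact_force: [-2.4, 1.0, 6.4]
width: 0.0464
```

servo_tool:
  steps:
    - [0, 0, 0, 0, 0, -8]
    - [0, 0, 0, 0, 0, -16]
    - [0, 0, 0, 0, 0, -24]
    - [0, 0, 0, 0, 0, -30]
    - [0, 0, 0, 0, 0, -30]
    - [0, 0, 0, 0, 0, -30]

```text
clock: 7.5
position: [0.5609, 0.128, 0.0432]
ee_rot: [0.0, -0.259, 0.966, 0.001]
contact_force: [-3.1, 2.2, 7.2]
width: 0.0467
```

servo_tool:
  steps:
    - [0, 0, 0, 0, 0, 0]
    - [0, 0, 0, 0, 0, 0]
    - [0, 0, 0, 0, 0, 0]
    - [0, 0, 0, 0, 0, 0]
    - [0, 0, 0, 0, 0, 0]
    - [0, 0, -60, 0, 0, 0]
    - [0, 0, -60, 0, 0, 0]
    - [0, 0, -60, 0, 0, 0]
  hand: 0

```text
clock: 8.3
position: [0.5631, 0.1274, 0.1036]
ee_rot: [0.003, -0.259, 0.966, -0.0]
contact_force: [0.1, -0.2, 1.0]
width: 0.0852
```

```bash
python3 - <<'E'
from h import *
go(0.50,0.03,.24,180)
E
```

```text
go [ 102.6  -53.2 -136.8] [-0.05  0.31 29.99] yaw now -150.01 t 8.3 pos [0.5631 0.1274 0.1036] w 85.2
```

servo_tool:
  steps:
    - [102, -53, -137, 0, 0, 30]
    - [102, -53, -137, 0, 0, 30]
    - [102, -53, -137, 0, 0, 30]
    - [102, -53, -137, 0, 0, 30]
    - [102, -53, -137, 0, 0, 30]
    - [102, -53, -137, 0, 0, 30]
    - [102, -53, -137, 0, 0, 30]

```text
clock: 9.0
position: [0.4986, 0.031, 0.2362]
ee_rot: [-0.002, -0.0, 1.0, 0.0]
contact_force: [-0.8, 0.0, -1.0]
width: 0.0853
```

```bash
python3 - <<'E'
from h import *
p,d,pose=wshot('w2')
q=p.copy()
for k in range(4):
    pass
save('w2o',cv2.resize(cv2.rotate(p,cv2.ROTATE_180),None,fx=1.5,fy=1.5))
u=w2wp([[*fx(0,137),.037]],pose)[0].astype(int)
save('sl2',cv2.rotate(cv2.resize(p[u[1]-60:u[1]+60,u[0]-55:u[0]+55],None,fx=5,fy=5,interpolation=cv2.INTER_CUBIC),cv2.ROTATE_180))
E
```

```text
(no output)
```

View pics/w2o.png

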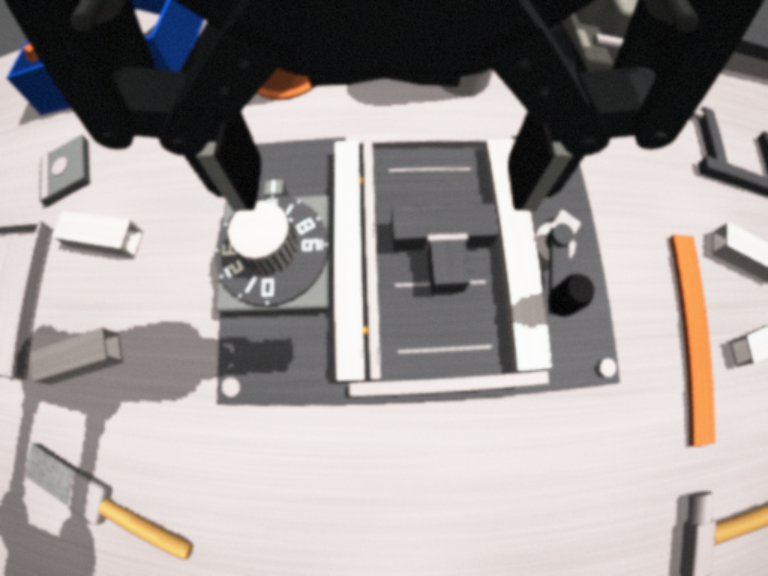

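View pics/sl2.png

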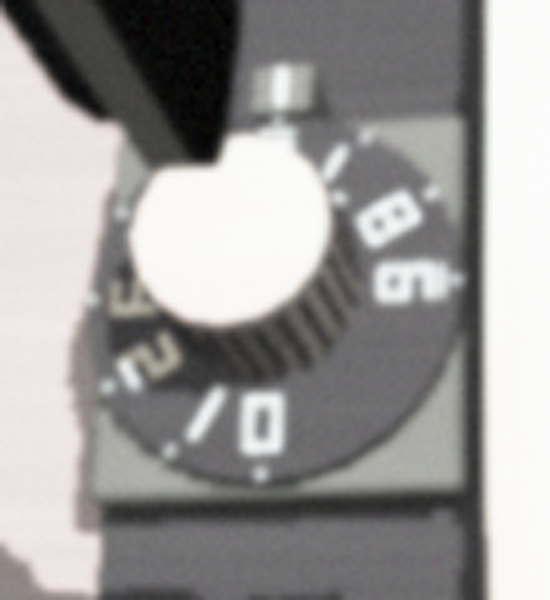

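```bash
cat >> h.py <<'E'
def wcloud(d,pose):
    m=cams.camera_model('wrist'); K=m['camera_matrix']; T=m['tool_from_camera']
    v,u=np.mgrid[0:384,0:512]; a=(u-K[0,2])/K[0,0]; b=(v-K[1,2])/K[1,1]; r=np.hypot(a,b)+1e-9
    ray=np.stack([a/r*np.sin(r),-b/r*np.sin(r),-np.cos(r)],-1); c=ray*(d/np.maximum(np.cos(r),.05))[...,None]
    t=c@T[:3,:3].T+T[:3,3]; Rc=q2R(pose[1]).as_matrix(); return t@Rc.T+pose[0]
def w2f(P):
    c,s=np.cos(np.radians(FY)),np.sin(np.radians(FY)); D=(P[...,:2]-FO)*1000
    return np.stack([c*D[...,0]+s*D[...,1],-s*D[...,0]+c*D[...,1]],-1)
E
python3 - <<'E'
from h import *
z=np.load('pics/w2.npz'); pose=(z['pos'],z['q']); W=wcloud(z['d'],pose); F=w2f(W); Z=W[...,2]
ok=(z['d']>0)
def m(x0,x1,y0,y1,z0,z1): return ok&(F[...,0]>x0)&(F[...,0]<x1)&(F[...,1]>y0)&(F[...,1]<y1)&(Z>z0)&(Z<z1)
k=m(-80,80,-55,40,.033,.043); print(k.sum(), np.median(Z[k]))
f=F[k]; print(f.min(0),f.max(0)); 
for x0 in range(-60,60,10):
    g=f[(f[:,0]>x0)&(f[:,0]<x0+10)]
    if len(g): print(x0,len(g),np.percentile(g[:,1],[2,98]).round(1))
for y0 in range(-60,50,10):
    g=f[(f[:,1]>y0)&(f[:,1]<y0+10)]
    if len(g): print('y',y0,len(g),np.percentile(g[:,0],[2,98]).round(1))
# plate checks
k=m(-100,100,-55,30,0,.014); print('plate z',np.median(Z[k]))
k=m(-100,100,-100,-60,.02,.032); g=F[k]; print('jaw',np.percentile(g,[1,99],axis=0).round(1),np.median(Z[k]))
k=m(-100,100,45,75,.02,.032); g=F[k]; print('stop',np.percentile(g,[1,99],axis=0).round(1),np.median(Z[k]))
k=m(-40,40,100,180,.07,.085); g=F[k]; print('collar',np.percentile(g,[1,99],axis=0).round(1),np.median(Z[k]))
k=m(-70,20,-160,-70,.075,.09); g=F[k]; print('knob',np.percentile(g,[1,99],axis=0).round(1),np.median(Z[k]))
np.save('x',0)
E
```

```text
2290 0.038206011018674046
[-38.35278301 -54.88289975] [33.07915871 32.79988456]
-40 188 [-27.8   1.9]
-30 192 [-27.5   2.2]
-20 193 [-27.5   2.2]
-10 178 [-26.5   2.1]
0 476 [-53.1  31.2]
10 479 [-53.2  30.8]
20 475 [-52.9  31.4]
30 109 [-53.1  31.1]
y -60 84 [ 2.9 32.1]
y -50 164 [ 2.9 31.7]
y -40 170 [ 2.8 32.5]
y -30 371 [-37.7  31.1]
y -20 420 [-37.7  31.2]
y -10 423 [-37.7  30.3]
y 0 258 [-36.5  31.9]
y 10 170 [ 2.9 30.5]
y 20 176 [ 2.9 31.3]
y 30 54 [ 2.9 31.4]
plate z 0.008197957994045421
jaw [[-98.4 -98. ]
 [ 96.7 -63.2]] 0.02713651049604665
stop [[-98.3  48.4]
 [ 97.5  74.6]] 0.027052607478694674
collar [[-23.2 113.7]
 [ 21.8 159.2]] 0.07684282383701496
knob [[ -69.8 -113.1]
 [ -48.5  -90. ]] 0.0828451125011512
```

```bash
python3 - <<'E'
from h import *
go(*fx(17,16),.09,92.6)
E
```

```text
go [-85.2 -23.5 145.8] [-0.13 -0.21 87.46] yaw now -179.94 t 9.05 pos [0.4986 0.0311 0.2362] w 85.2
```

servo_tool:
  steps:
    - [-85, -23, 146, 0, 0, 43]
    - [-85, -23, 146, 0, 0, 43]
    - [-85, -23, 146, 0, 0, 43]
    - [-85, -23, 146, 0, 0, 43]
    - [-85, -23, 146, 0, 0, 43]
    - [-85, -23, 146, 0, 0, 43]

```text
clock: 9.65
position: [0.5834, 0.0081, 0.0893]
ee_rot: [-0.003, 0.366, 0.931, -0.001]
contact_force: [-0.6, -0.3, -0.2]
width: 0.0852
```

servo_tool:
  steps:
    - [0, 0, 0, 0, 0, 44.5]
    - [0, 0, 0, 0, 0, 44.5]
    - [0, 0, 0, 0, 0, 44.5]
    - [0, 0, 0, 0, 0, 44.5]
    - [0, 0, 0, 0, 0, 44.5]
    - [0, 0, 0, 0, 0, 44.5]
    - [0, 0, 0, 0, 0, 44.5]

```text
clock: 10.35
position: [0.5841, 0.0078, 0.0922]
ee_rot: [-0.0, 0.69, 0.724, -0.0]
contact_force: [-0.0, -0.1, 0.6]
width: 0.0857
```

```bash
python3 - <<'E'
from h import *
go(*fx(17,16),.016,92.6)
E
```

```text
go [ 0.  -0.9 76.2] [-0.01 -0.01  0.16] yaw now 92.76 t 10.35 pos [0.5841 0.0078 0.0922] w 85.7
```

servo_tool:
  steps:
    - [0, -1, 30, 0, 0, 0]
    - [0, -1, 60, 0, 0, 0]
    - [0, -1, 75, 0, 0, 0]
    - [0, -1, 75, 0, 0, 0]
    - [0, -1, 75, 0, 0, 0]

```text
clock: 10.85
position: [0.5836, 0.0074, 0.0175]
ee_rot: [0.0, 0.691, 0.723, 0.0]
contact_force: [0.8, -0.4, 0.1]
width: 0.0851
```

servo_tool:
  steps:
    - [0, 0, 0, 0, 0, 0]
    - [0, 0, 0, 0, 0, 0]
    - [0, 0, 0, 0, 0, 0]
    - [0, 0, 0, 0, 0, 0]
    - [0, 0, 0, 0, 0, 0]
    - [0, 0, 0, 0, 0, 0]
    - [0, 0, 0, 0, 0, 0]
    - [0, 0, 0, 0, 0, 0]
  hand: 255
  grip_force: 90

```text
clock: 11.65
position: [0.5839, 0.0072, 0.0183]
ee_rot: [0.001, 0.692, 0.722, 0.001]
contact_force: [-0.5, 0.3, 6.7]
width: 0.0281
```

servo_tool:
  steps:
    - [0, 0, -20, 0, 0, 0]
    - [0, 0, -50, 0, 0, 0]
    - [0, 0, -80, 0, 0, 0]
    - [0, 0, -90, 0, 0, 0]
    - [0, 0, -90, 0, 0, 0]
    - [0, 0, -90, 0, 0, 0]

```text
clock: 12.25
position: [0.5821, 0.0074, 0.1059]
ee_rot: [-0.001, 0.692, 0.722, -0.001]
contact_force: [0.2, 0.6, -2.6]
width: 0.0282
```

```bash
python3 - <<'E'
from h import *
go(.5415,.474+.028,.12,90)
p,d,pose=wshot('w3')
E
```

```text
go [495.9 -19.2 -13.8] [-0.15 -0.03  2.48] yaw now 92.48 t 12.25 pos [0.5821 0.0074 0.1059] w 28.2
```

View pics/w3.png

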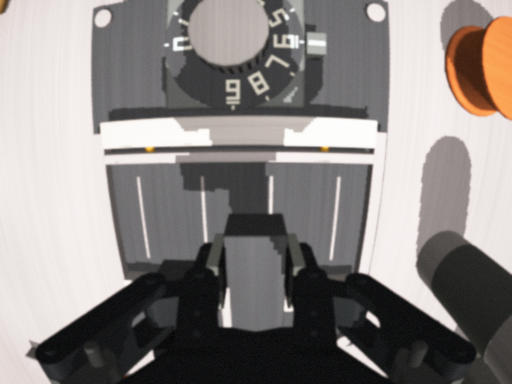

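servo_tool:
  steps:
    - [40, -2, -14, 0, 0, 2.5]
    - [80, -4, -14, 0, 0, 2.5]
    - [120, -5, -14, 0, 0, 2.5]
    - [160, -7, -14, 0, 0, 2.5]
    - [200, -8, -14, 0, 0, 2.5]
    - [240, -10, -14, 0, 0, 2.5]
    - [280, -11, -14, 0, 0, 2.5]
    - [320, -13, -14, 0, 0, 2.5]

```text
clock: 13.1
position: [0.5552, 0.3276, 0.119]
ee_rot: [-0.001, 0.707, 0.707, -0.002]
contact_force: [1.2, 0.5, -3.4]
width: 0.0279
```

```bash
python3 - <<'E'
from h import *
go(.5415,.474+.028,.12,90)
E
```

```text
go [174.4 -13.7  -1.2] [-0.18  0.09 -0.01] yaw now 89.99 t 13.1 pos [0.5552 0.3276 0.119 ] w 27.9
```

servo_tool:
  steps:
    - [40, -3, 0, 0, 0, 0]
    - [80, -6, 0, 0, 0, 0]
    - [120, -9, 0, 0, 0, 0]
    - [155, -12, 0, 0, 0, 0]
    - [172, -13, 0, 0, 0, 0]
    - [172, -13, 0, 0, 0, 0]
    - [172, -13, 0, 0, 0, 0]

```text
clock: 13.8
position: [0.543, 0.4971, 0.1196]
ee_rot: [0.0, 0.707, 0.707, -0.002]
contact_force: [-0.1, -0.1, -2.4]
width: 0.0281
```

```bash
python3 - <<'E'
from h import *
p,d,pose=wshot('w4')
W=wcloud(d,pose)
Z=W[...,2]
go(.5415,.474+.028,.02,90)
t,dt=cams.get_image('top'); save('top4',cv2.resize(t[150:280,60:220],None,fx=4.5,fy=4.5))
E
```

```text
go [  5.6  -1.7 100.1] [-0.09  0.16 -0.04] yaw now 89.96 t 13.85 pos [0.5433 0.4966 0.1201] w 28.1
```

View pics/w4.png

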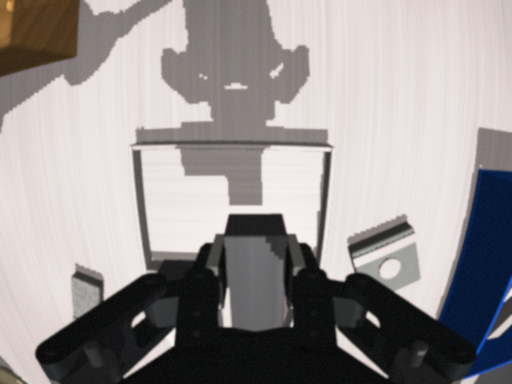

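```bash
python3 - <<'E'
from h import *
z=np.load('pics/w4.npz'); pose=(z['pos'],z['q'])
print(wp2w([[134,148],[331,148],[232,147],[151,262],[318,262]],.026,pose).round(4))
W=wcloud(z['d'],pose); m=(z['d']>0)&(W[...,2]>.02)&(W[...,2]<.032)&(W[...,1]>.4)&(W[...,0]>.4)&(W[...,0]<.64)
print(np.percentile(W[m],[1,99],axis=0).round(3))
m=(z['d']>0)&(abs(W[...,0]-.52)<.07)&(abs(W[...,1]-.5)<.03);print(np.percentile(W[m][:,2],[5,20]))
E
```

```text
[[0.4408 0.5395 0.026 ]
 [0.6051 0.5383 0.026 ]
 [0.5247 0.5383 0.026 ]
 [0.4436 0.4306 0.026 ]
 [0.6015 0.4328 0.026 ]]
[[0.433 0.421 0.02 ]
 [0.608 0.542 0.027]]
[0.00359374 0.1164603 ]
```

servo_tool:
  steps:
    - [8, -2, 30, 0, 0, 0]
    - [8, -2, 60, 0, 0, 0]
    - [8, -2, 80, 0, 0, 0]
    - [8, -2, 90, 0, 0, 0]
    - [8, -2, 98, 0, 0, 0]
    - [8, -2, 104, 0, 0, 0]
    - [8, -2, 104, 0, 0, 0]

```text
clock: 14.6
position: [0.5417, 0.5061, 0.0174]
ee_rot: [0.0, 0.707, 0.707, 0.0]
contact_force: [-0.3, -0.4, -3.6]
width: 0.0283
```

servo_tool:
  steps:
    - [0, 0, 2, 0, 0, 0]
    - [0, 0, 3, 0, 0, 0]
    - [0, 0, 3, 0, 0, 0]

```text
clock: 14.9
position: [0.5416, 0.5067, 0.0149]
ee_rot: [0.0, 0.707, 0.707, 0.0]
contact_force: [0.6, -1.1, -2.5]
width: 0.028
```

servo_tool:
  steps:
    - [0, 0, 2, 0, 0, 0]
    - [0, 0, 2, 0, 0, 0]

```text
clock: 15.1
position: [0.5417, 0.5068, 0.0144]
ee_rot: [0.0, 0.707, 0.707, 0.001]
contact_force: [-1.1, -0.7, 5.0]
width: 0.0282
```

servo_tool:
  steps:
    - [0, 0, 0, 0, 0, 0]
    - [0, 0, 0, 0, 0, 0]
    - [0, 0, 0, 0, 0, 0]
    - [0, 0, 0, 0, 0, 0]
    - [0, 0, -50, 0, 0, 0]
    - [0, 0, -100, 0, 0, 0]
    - [0, 0, -150, 0, 0, 0]
    - [0, 0, -150, 0, 0, 0]
  hand: 0

```text
clock: 15.9
position: [0.5453, 0.5095, 0.1722]
ee_rot: [0.001, 0.707, 0.707, 0.009]
contact_force: [-0.0, 0.7, 0.3]
width: 0.085
```

```bash
python3 - <<'E'
from h import *
p,d,pose=wshot('w5')
W=wcloud(d,pose); m=(d>0)&(W[...,2]>.02)&(W[...,2]<.045)&(abs(W[...,0]-.52)<.07)&(abs(W[...,1]-.478)<.05)
print(np.percentile(W[m],[1,50,99],axis=0).round(3))
go(.53,.33,.25,90)
E
```

```text
[[0.488 0.436 0.023]
 [0.535 0.482 0.034]
 [0.557 0.524 0.036]]
go [-177.7  -13.   -83.3] [ 0.48 -0.37 -0.01] yaw now 89.99 t 15.95 pos [0.5437 0.5082 0.168 ] w 85.3
```

View pics/w5.png

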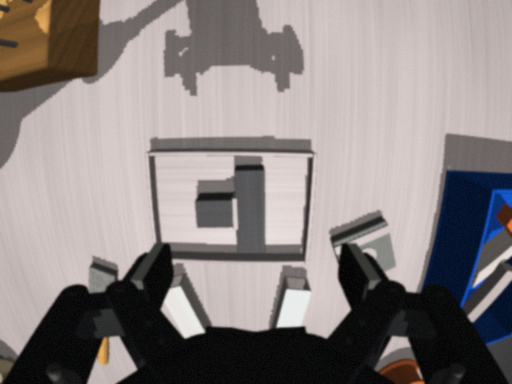

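servo_tool:
  steps:
    - [-120, -13, -80, 0, 0, 0]
    - [-120, -13, -80, 0, 0, 0]
    - [-120, -13, -80, 0, 0, 0]
    - [-120, -13, -80, 0, 0, 0]
    - [-120, -13, -80, 0, 0, 0]

```text
clock: 16.45
position: [0.5283, 0.3859, 0.2418]
ee_rot: [-0.0, 0.708, 0.707, -0.0]
contact_force: [-0.5, 0.1, -1.0]
width: 0.0856
```

```bash
cat >> h.py <<'E'
def tubes(d,pose,zlo=.024,zhi=.036,box=None,minA=30):
    W=wcloud(d,pose); m=(d>0)&(W[...,2]>zlo)&(W[...,2]<zhi)
    if box: m&=(W[...,0]>box[0])&(W[...,0]<box[1])&(W[...,1]>box[2])&(W[...,1]<box[3])
    n,l,st,c=cv2.connectedComponentsWithStats(m.astype(np.uint8))
    for i in range(1,n):
        if st[i,4]>minA:
            P=(W[l==i][:,:2]*1000).astype(np.float32); (c0,(a,b),ang)=cv2.minAreaRect(P)
            if a<b: a,b=b,a; ang+=90
            print('c',np.round(c0,1),'size',round(a,1),round(b,1),'ang',round(((ang+90)%180)-90,1),'z',W[l==i][:,2].mean().round(4),'px',c[i].round(0) if 0 else st[i])
E
python3 - <<'E'
from h import *
p,d,pose=wshot('w6'); print(pose[0])
tubes(d,pose,box=(.3,.75,.2,.41))
E
```

```text
[0.5283179  0.38589002 0.24183858]
c [460.7 334.6] size 100.6 30.9 ang -72.6 z 0.0299 px [ 178  166   49   78 1753]
c [590.5 332.1] size 100.9 31.4 ang 80.9 z 0.0301 px [ 284  169   39   76 1775]
```

View pics/w6.png

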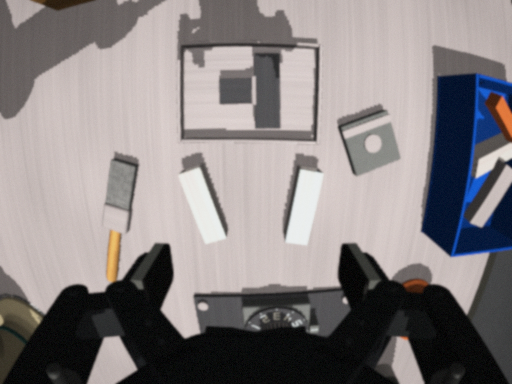

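```bash
python3 - <<'E'
from h import *
go(.5905,.3321,.09,80.9)
E
```

```text
go [-54.3  62.9 150.7] [-0.12  0.02  9.06] yaw now 89.96 t 16.5 pos [0.528  0.3865 0.2408] w 85.2
```

servo_tool:
  steps:
    - [-54, 63, 150, 0, 0, 9]
    - [-54, 63, 150, 0, 0, 9]
    - [-54, 63, 150, 0, 0, 9]
    - [-54, 63, 150, 0, 0, 9]
    - [-54, 63, 150, 0, 0, 9]
    - [-54, 63, 150, 0, 0, 9]

```text
clock: 17.1
position: [0.5908, 0.3334, 0.0907]
ee_rot: [-0.001, 0.76, 0.65, -0.001]
contact_force: [0.4, -0.4, 0.0]
width: 0.0858
```

```bash
python3 - <<'E'
from h import *
go(.5905,.3321,.017,80.9)
E
```

```text
go [-1.2  0.1 73.7] [-0.16  0.04  0.11] yaw now 81.01 t 17.1 pos [0.5908 0.3334 0.0907] w 85.8
```

servo_tool:
  steps:
    - [-1, 0, 40, 0, 0, 0]
    - [-1, 0, 65, 0, 0, 0]
    - [-1, 0, 74, 0, 0, 0]
    - [-1, 0, 74, 0, 0, 0]
    - [-1, 0, 74, 0, 0, 0]

```text
clock: 17.6
position: [0.5924, 0.3327, 0.0203]
ee_rot: [0.0, 0.76, 0.65, 0.002]
contact_force: [-0.1, -0.2, -0.0]
width: 0.0854
```

servo_tool:
  steps:
    - [0, 0, 0, 0, 0, 0]
    - [0, 0, 0, 0, 0, 0]
    - [0, 0, 0, 0, 0, 0]
    - [0, 0, 0, 0, 0, 0]
    - [0, 0, 0, 0, 0, 0]
    - [0, 0, 0, 0, 0, 0]
    - [0, 0, 0, 0, 0, 0]
  hand: 255
  grip_force: 60

```text
clock: 18.3
position: [0.5918, 0.3316, 0.0193]
ee_rot: [0.0, 0.761, 0.649, 0.001]
contact_force: [-0.2, -0.7, 5.5]
width: 0.0281
```

servo_tool:
  steps:
    - [0, 0, -30, 0, 0, 0]
    - [0, 0, -70, 0, 0, 0]
    - [0, 0, -110, 0, 0, 0]
    - [0, 0, -120, 0, 0, 0]
    - [0, 0, -120, 0, 0, 0]

```text
clock: 18.8
position: [0.5921, 0.3318, 0.1398]
ee_rot: [0.0, 0.76, 0.649, 0.002]
contact_force: [0.8, 0.4, -2.0]
width: 0.0283
```

```bash
python3 - <<'E'
from h import *
go(*fx(86,-8),.13,92.6)
E
```

```text
go [-331.   114.5    9.5] [  0.17  -0.09 -11.62] yaw now 80.98 t 18.8 pos [0.5921 0.3318 0.1398] w 28.3
```

servo_tool:
  steps:
    - [-45, 16, 0, 0, 0, -3]
    - [-90, 31, 0, 0, 0, -6]
    - [-135, 47, 0, 0, 0, -9]
    - [-180, 62, 0, 0, 0, -11.6]
    - [-225, 78, 0, 0, 0, -11.6]
    - [-270, 93, 0, 0, 0, -11.6]
    - [-310, 107, 5, 0, 0, -11.6]
    - [-331, 114, 9, 0, 0, -11.6]

```text
clock: 19.6
position: [0.6507, -0.0172, 0.1258]
ee_rot: [-0.001, 0.692, 0.722, -0.002]
contact_force: [0.4, 0.1, -0.7]
width: 0.0281
```

servo_tool:
  steps:
    - [0, 0, 0, 0, 0, 0]
    - [0, 0, 0, 0, 0, 0]
    - [0, 0, 0, 0, 0, 0]

```text
clock: 19.9
position: [0.651, -0.0121, 0.1279]
ee_rot: [-0.001, 0.691, 0.723, -0.001]
contact_force: [0.5, 0.0, -2.0]
width: 0.0283
```

```bash
python3 - <<'E'
from h import *
go(*fx(86,-8),.03,92.6)
wshot('w7')
E
```

```text
go [-1.3  2.5 97.9] [-0.15 -0.08  0.03] yaw now 92.63 t 19.9 pos [ 0.651  -0.0121  0.1279] w 28.3
```

View pics/w7.png

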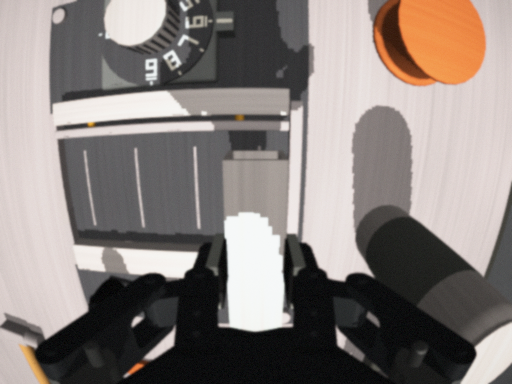

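servo_tool:
  steps:
    - [-1, 2, 40, 0, 0, 0]
    - [-1, 2, 70, 0, 0, 0]
    - [-1, 2, 85, 0, 0, 0]
    - [-1, 2, 93, 0, 0, 0]
    - [-1, 2, 97, 0, 0, 0]
    - [-1, 2, 97, 0, 0, 0]
    - [-1, 2, 97, 0, 0, 0]

```text
clock: 20.65
position: [0.6549, -0.014, 0.0335]
ee_rot: [0.001, 0.691, 0.723, 0.001]
contact_force: [0.6, 0.7, -1.5]
width: 0.0285
```

```bash
python3 - <<'E'
from h import *
go(*fx(86,-8),.027,92.6)
E
```

```text
go [ 1.  -1.6  6.5] [0.13 0.02 0.01] yaw now 92.61 t 20.65 pos [ 0.6549 -0.014   0.0335] w 28.5
```

servo_tool:
  steps:
    - [1, -2, 3, 0, 0, 0]
    - [1, -2, 6, 0, 0, 0]
    - [1, -2, 6, 0, 0, 0]
    - [1, -2, 6, 0, 0, 0]

```text
clock: 21.05
position: [0.6522, -0.0133, 0.0273]
ee_rot: [0.0, 0.691, 0.723, 0.0]
contact_force: [-1.1, 0.9, 5.4]
width: 0.0282
```

servo_tool:
  steps:
    - [0, 0, 0, 0, 0, 0]
    - [0, 0, 0, 0, 0, 0]
    - [0, 0, 0, 0, 0, 0]
    - [0, 0, -10, 0, 0, 0]
    - [0, 0, -50, 0, 0, 0]
    - [0, 0, -100, 0, 0, 0]
    - [0, 0, -120, 0, 0, 0]
    - [0, 0, -120, 0, 0, 0]
  hand: 115

```text
clock: 21.85
position: [0.6549, -0.0137, 0.1516]
ee_rot: [0.004, 0.691, 0.723, 0.003]
contact_force: [0.8, -0.6, -0.9]
width: 0.0468
```

```bash
python3 - <<'E'
from h import *
go(.4607,.3346,.13,107.4)
E
```

```text
go [ 356.7 -178.5   19.4] [  0.53   0.16 -14.81] yaw now 92.58 t 21.85 pos [ 0.6549 -0.0137  0.1516] w 46.8
```

Now to the second left tube.

servo_tool:
  steps:
    - [45, -22, 0, 0, 0, -5]
    - [90, -45, 0, 0, 0, -10]
    - [135, -67, 0, 0, 0, -14.8]
    - [180, -90, 0, 0, 0, -14.8]
    - [224, -112, 0, 0, 0, -14.8]
    - [268, -134, 5, 0, 0, -14.8]
    - [312, -156, 10, 0, 0, -14.8]
    - [357, -178, 19, 0, 0, -14.8]
  hand: 0

```text
clock: 22.65
position: [0.457, 0.3358, 0.1269]
ee_rot: [-0.0, 0.592, 0.806, -0.0]
contact_force: [1.1, 1.4, 0.3]
width: 0.0854
```

servo_tool:
  steps:
    - [0, 0, 40, 0, 0, 0]
    - [0, 0, 40, 0, 0, 0]
    - [0, 0, 40, 0, 0, 0]

```text
clock: 22.95
position: [0.4577, 0.3337, 0.0866]
ee_rot: [-0.001, 0.592, 0.806, -0.002]
contact_force: [-0.1, -0.0, 0.4]
width: 0.0852
```

```bash
python3 - <<'E'
from h import *
go(.4607,.3346,.017,107.4)
E
```

```text
go [ 0.   3.4 69.6] [-0.19  0.06 -0.  ] yaw now 107.4 t 22.95 pos [0.4577 0.3337 0.0866] w 85.2
```

servo_tool:
  steps:
    - [0, 3, 35, 0, 0, 0]
    - [0, 3, 60, 0, 0, 0]
    - [0, 3, 70, 0, 0, 0]
    - [0, 3, 70, 0, 0, 0]
    - [0, 3, 70, 0, 0, 0]

```text
clock: 23.45
position: [0.4628, 0.3354, 0.0189]
ee_rot: [0.0, 0.593, 0.805, 0.001]
contact_force: [0.6, -0.6, 0.6]
width: 0.0851
```

servo_tool:
  steps:
    - [0, 0, 0, 0, 0, 0]
    - [0, 0, 0, 0, 0, 0]
    - [0, 0, 0, 0, 0, 0]
    - [0, 0, 0, 0, 0, 0]
    - [0, 0, 0, 0, 0, 0]
    - [0, 0, 0, 0, 0, 0]
    - [0, 0, 0, 0, 0, 0]
  hand: 255

```text
clock: 24.15
position: [0.4618, 0.3358, 0.0183]
ee_rot: [0.0, 0.592, 0.806, 0.001]
contact_force: [-0.4, -0.0, 5.7]
width: 0.0283
```

servo_tool:
  steps:
    - [0, 0, -30, 0, 0, 0]
    - [0, 0, -70, 0, 0, 0]
    - [0, 0, -110, 0, 0, 0]
    - [0, 0, -120, 0, 0, 0]
    - [0, 0, -120, 0, 0, 0]

```text
clock: 24.65
position: [0.4622, 0.3359, 0.1389]
ee_rot: [0.001, 0.592, 0.806, 0.002]
contact_force: [1.0, 0.1, -1.4]
width: 0.0286
```

```bash
python3 - <<'E'
from h import *
go(*fx(28.5,-8),.13,92.6)
E
```

```text
go [-375.5   22.4    8.7] [ 0.19 -0.07 14.79] yaw now 107.39 t 24.65 pos [0.4622 0.3359 0.1389] w 28.6
```

servo_tool:
  steps:
    - [-47, 3, 0, 0, 0, 4]
    - [-94, 6, 0, 0, 0, 8]
    - [-141, 9, 0, 0, 0, 12]
    - [-188, 11, 0, 0, 0, 14.8]
    - [-235, 14, 0, 0, 0, 14.8]
    - [-282, 17, 0, 0, 0, 14.8]
    - [-329, 20, 0, 0, 0, 14.8]
    - [-375, 22, 0, 0, 0, 14.8]

```text
clock: 25.45
position: [0.5932, -0.0176, 0.1345]
ee_rot: [-0.002, 0.691, 0.723, -0.001]
contact_force: [0.7, 0.6, -0.8]
width: 0.0284
```

servo_tool:
  steps:
    - [0, 0, 20, 0, 0, 0]
    - [0, 0, 40, 0, 0, 0]
    - [0, 0, 40, 0, 0, 0]
    - [0, 0, 40, 0, 0, 0]

```text
clock: 25.85
position: [0.593, -0.0156, 0.0955]
ee_rot: [-0.002, 0.691, 0.723, -0.001]
contact_force: [0.3, 0.1, -1.4]
width: 0.0286
```

```bash
python3 - <<'E'
from h import *
go(*fx(28.5,-8),.032,92.6)
wshot('w8')
E
```

```text
go [-0.3  3.1 63.5] [-0.25 -0.05 -0.01] yaw now 92.59 t 25.85 pos [ 0.593  -0.0156  0.0955] w 28.6
```

View pics/w8.png

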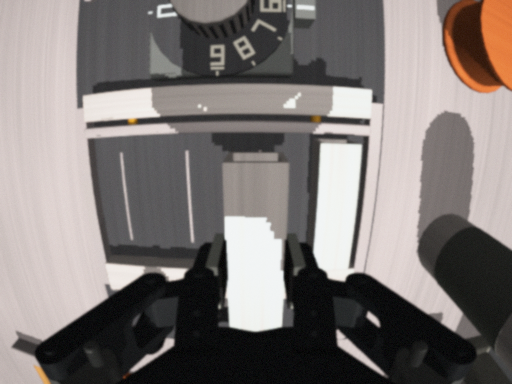

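servo_tool:
  steps:
    - [0, 3, 30, 0, 0, 0]
    - [0, 3, 50, 0, 0, 0]
    - [0, 3, 60, 0, 0, 0]
    - [0, 3, 63, 0, 0, 0]
    - [0, 3, 66, 0, 0, 0]
    - [0, 3, 68, 0, 0, 0]
    - [0, 3, 68, 0, 0, 0]

```text
clock: 26.6
position: [0.5979, -0.0158, 0.0301]
ee_rot: [0.0, 0.691, 0.723, 0.0]
contact_force: [1.0, 0.5, -0.9]
width: 0.0283
```

```bash
python3 - <<'E'
from h import *
go(*fx(28.5,-8),.026,92.6)
E
```

```text
go [ 0.2 -2.   4.1] [ 0.07  0.01 -0.01] yaw now 92.59 t 26.6 pos [ 0.5979 -0.0158  0.0301] w 28.3
```

servo_tool:
  steps:
    - [0, -2, 2, 0, 0, 0]
    - [0, -2, 4, 0, 0, 0]
    - [0, -2, 5, 0, 0, 0]
    - [0, -2, 5, 0, 0, 0]

```text
clock: 27.0
position: [0.5953, -0.0159, 0.0263]
ee_rot: [0.0, 0.691, 0.723, 0.0]
contact_force: [-2.8, 0.2, 9.7]
width: 0.0285
```

servo_tool:
  steps:
    - [0, 0, 0, 0, 0, 0]
    - [0, 0, 0, 0, 0, 0]
    - [0, 0, 0, 0, 0, 0]
    - [0, 0, -10, 0, 0, 0]
    - [0, 0, -50, 0, 0, 0]
    - [0, 0, -100, 0, 0, 0]
    - [0, 0, -150, 0, 0, 0]
    - [0, 0, -180, 0, 0, 0]
  hand: 115

```text
clock: 27.8
position: [0.597, -0.0161, 0.2095]
ee_rot: [0.003, 0.691, 0.723, 0.002]
contact_force: [0.1, -0.1, -0.7]
width: 0.0467
```

```bash
python3 - <<'E'
from h import *
go(.52,-.33,.24,92.6)
E
```

```text
go [-310.2  -90.9  -30.7] [ 0.37  0.07 -0.01] yaw now 92.59 t 27.8 pos [ 0.597  -0.0161  0.2095] w 46.7
```

servo_tool:
  steps:
    - [-310, -91, -31, 0, 0, 0]
    - [-310, -91, -31, 0, 0, 0]
    - [-310, -91, -31, 0, 0, 0]
    - [-310, -91, -31, 0, 0, 0]
    - [-310, -91, -31, 0, 0, 0]
    - [-310, -91, -31, 0, 0, 0]
    - [-310, -91, -31, 0, 0, 0]
    - [-310, -91, -31, 0, 0, 0]
  hand: 0

```text
clock: 28.6
position: [0.5175, -0.3337, 0.2361]
ee_rot: [0.001, 0.693, 0.721, -0.001]
contact_force: [1.0, 0.6, 0.4]
width: 0.0857
```

servo_tool:
  steps:
    - [0, 0, 0, 0, 0, 0]
    - [0, 0, 0, 0, 0, 0]

```text
clock: 28.8
position: [0.5186, -0.3283, 0.2355]
ee_rot: [-0.0, 0.691, 0.723, 0.0]
contact_force: [-0.0, 0.6, -0.8]
width: 0.0854
```

```bash
python3 - <<'E'
from h import *
p,d,pose=wshot('w9'); print(pose[0])
tubes(d,pose,box=(.3,.75,-.5,-.2))
tubes(d,pose,.005,.016,box=(.3,.75,-.5,-.2),minA=300)
E
```

```text
[ 0.5186068  -0.32831726  0.23553708]
c [ 313.4 -273.4] size 27.0 14.7 ang -1.4 z 0.0251 px [ 90 116  18  12 146]
c [ 472.1 -392.1] size 100.4 31.1 ang -78.4 z 0.03 px [ 197  176   38   77 1803]
c [ 572.9 -388. ] size 100.9 31.6 ang 70.7 z 0.03 px [ 270  176   54   77 1782]
c [ 518.3 -487.8] size 76.7 24.1 ang -0.0 z 0.0307 px [222 272  55  20 379]
c [ 483.3 -286.2] size 219.9 31.0 ang -1.7 z 0.0099 px [ 144  115  173   35 4070]
```

View pics/w9.png

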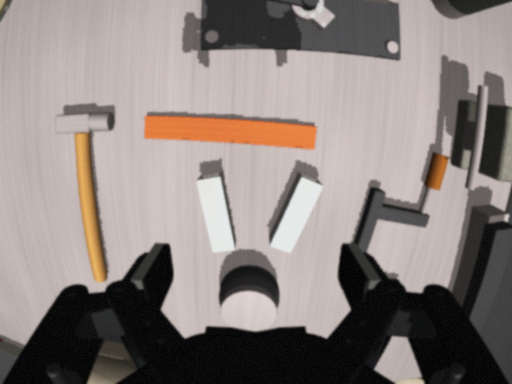

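```bash
python3 - <<'E'
from h import *
go(.5729,-.388,.09,70.7)
z=np.load('pics/w9.npz'); print(wp2w([[360,245],[375,190],[410,220]],.02,(z['pos'],z['q'])).round(3))
E
```

```text
go [-62.4  51.3 145.5] [-1.000e-02 -5.000e-02  2.197e+01] yaw now 92.67 t 28.85 pos [ 0.5187 -0.3281  0.2355] w 85.4
[[ 0.672 -0.432  0.02 ]
 [ 0.68  -0.351  0.02 ]
 [ 0.745 -0.393  0.02 ]]
```

servo_tool:
  steps:
    - [-62, 51, 145, 0, 0, 22]
    - [-62, 51, 145, 0, 0, 22]
    - [-62, 51, 145, 0, 0, 22]
    - [-62, 51, 145, 0, 0, 22]
    - [-62, 51, 145, 0, 0, 22]
    - [-62, 51, 145, 0, 0, 22]
    - [-62, 51, 145, 0, 0, 22]

```text
clock: 29.55
position: [0.5731, -0.3891, 0.0934]
ee_rot: [0.002, 0.816, 0.578, 0.001]
contact_force: [0.4, 0.1, -0.1]
width: 0.0855
```

```bash
python3 - <<'E'
from h import *
go(.5729,-.388,.018,70.7)
E
```

```text
go [ 1.1 -0.8 75.4] [ 0.21  0.07 -0.03] yaw now 70.67 t 29.55 pos [ 0.5731 -0.3891  0.0934] w 85.5
```

servo_tool:
  steps:
    - [1, -1, 40, 0, 0, 0]
    - [1, -1, 65, 0, 0, 0]
    - [1, -1, 74, 0, 0, 0]
    - [1, -1, 74, 0, 0, 0]
    - [1, -1, 74, 0, 0, 0]

```text
clock: 30.05
position: [0.5727, -0.3888, 0.0187]
ee_rot: [0.002, 0.816, 0.578, 0.001]
contact_force: [-0.0, -0.9, 0.3]
width: 0.0853
```

servo_tool:
  steps:
    - [0, 0, 0, 0, 0, 0]
    - [0, 0, 0, 0, 0, 0]
    - [0, 0, 0, 0, 0, 0]
    - [0, 0, 0, 0, 0, 0]
    - [0, 0, 0, 0, 0, 0]
    - [0, 0, 0, 0, 0, 0]
    - [0, 0, 0, 0, 0, 0]
  hand: 255

```text
clock: 30.75
position: [0.5721, -0.3884, 0.0173]
ee_rot: [0.001, 0.816, 0.578, 0.0]
contact_force: [-0.4, -0.6, 6.3]
width: 0.0284
```

servo_tool:
  steps:
    - [0, 0, -30, 0, 0, 0]
    - [0, 0, -70, 0, 0, 0]
    - [0, 0, -110, 0, 0, 0]
    - [0, 0, -120, 0, 0, 0]
    - [0, 0, -120, 0, 0, 0]

```text
clock: 31.25
position: [0.5722, -0.3885, 0.1378]
ee_rot: [0.001, 0.816, 0.578, 0.0]
contact_force: [-0.0, -0.6, -1.7]
width: 0.0284
```

```bash
python3 - <<'E'
from h import *
go(*fx(-28.5,-8),.13,92.6)
E
```

```text
go [ 338.1 -154.5    7. ] [  0.15   0.09 -22.02] yaw now 70.58 t 31.25 pos [ 0.5722 -0.3885  0.1378] w 28.4
```

servo_tool:
  steps:
    - [43, -20, 0, 0, 0, -6]
    - [86, -40, 0, 0, 0, -12]
    - [129, -60, 0, 0, 0, -18]
    - [172, -80, 0, 0, 0, -22]
    - [215, -100, 0, 0, 0, -22]
    - [258, -120, 0, 0, 0, -22]
    - [300, -138, 0, 0, 0, -22]
    - [338, -154, 5, 0, 0, -22]

```text
clock: 32.05
position: [0.5366, -0.0157, 0.1292]
ee_rot: [-0.002, 0.691, 0.723, -0.001]
contact_force: [0.3, -0.2, -1.1]
width: 0.0286
```

servo_tool:
  steps:
    - [0, 0, 15, 0, 0, 0]
    - [0, 0, 35, 0, 0, 0]
    - [0, 0, 35, 0, 0, 0]
    - [0, 0, 35, 0, 0, 0]

```text
clock: 32.45
position: [0.5372, -0.0178, 0.0947]
ee_rot: [-0.002, 0.691, 0.723, -0.001]
contact_force: [-0.3, 0.3, -1.1]
width: 0.0283
```

```bash
python3 - <<'E'
from h import *
go(*fx(-28.5,-8),.03,92.6)
wshot('w10')
E
```

```text
go [-0.6  1.9 64.7] [-0.25 -0.06 -0.02] yaw now 92.58 t 32.45 pos [ 0.5372 -0.0178  0.0947] w 28.3
```

View pics/w10.png

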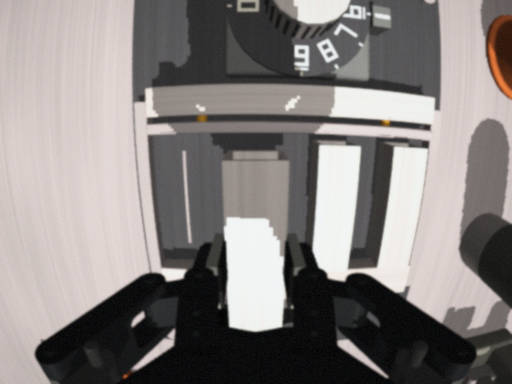

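servo_tool:
  steps:
    - [0, 2, 30, 0, 0, 0]
    - [0, 2, 50, 0, 0, 0]
    - [0, 1, 60, 0, 0, 0]
    - [0, 1, 64, 0, 0, 0]
    - [0, 0, 66, 0, 0, 0]
    - [0, 0, 68, 0, 0, 0]
    - [0, 0, 69, 0, 0, 0]
    - [0, 0, 69, 0, 0, 0]

```text
clock: 33.3
position: [0.5391, -0.0181, 0.028]
ee_rot: [0.0, 0.691, 0.723, 0.0]
contact_force: [0.5, -0.2, -2.4]
width: 0.0286
```

```bash
python3 - <<'E'
from h import *
go(*fx(-28.5,-8),.025,92.6)
E
```

```text
go [-0.2 -0.2  3. ] [ 0.06  0.01 -0.01] yaw now 92.59 t 33.3 pos [ 0.5391 -0.0181  0.028 ] w 28.6
```

servo_tool:
  steps:
    - [0, 0, 2, 0, 0, 0]
    - [0, 0, 4, 0, 0, 0]
    - [0, 0, 4, 0, 0, 0]

```text
clock: 33.6
position: [0.5392, -0.0181, 0.0252]
ee_rot: [0.001, 0.691, 0.723, 0.0]
contact_force: [-2.7, -0.3, 10.5]
width: 0.0285
```

servo_tool:
  steps:
    - [0, 0, 0, 0, 0, 0]
    - [0, 0, 0, 0, 0, 0]
    - [0, 0, 0, 0, 0, 0]
    - [0, 0, -10, 0, 0, 0]
    - [0, 0, -50, 0, 0, 0]
    - [0, 0, -100, 0, 0, 0]
    - [0, 0, -100, 0, 0, 0]
  hand: 115

```text
clock: 34.3
position: [0.5438, -0.0188, 0.1304]
ee_rot: [0.006, 0.691, 0.723, 0.004]
contact_force: [-0.0, -0.3, 0.5]
width: 0.0471
```

```bash
python3 - <<'E'
from h import *
go(.4721,-.3921,.12,101.6)
E
```

```text
go [-369.7  -88.6   10.3] [ 0.79  0.23 -9.01] yaw now 92.59 t 34.3 pos [ 0.5438 -0.0188  0.1304] w 47.1
```

servo_tool:
  steps:
    - [-46, -11, 0, 0, 0, -4]
    - [-92, -22, 0, 0, 0, -9]
    - [-138, -33, 0, 0, 0, -9]
    - [-185, -44, 0, 0, 0, -9]
    - [-231, -55, 0, 0, 0, -9]
    - [-277, -66, 0, 0, 0, -9]
    - [-323, -77, 5, 0, 0, -9]
    - [-367, -86, 10, 0, 0, -9]
  hand: 0

```text
clock: 35.1
position: [0.4686, -0.3906, 0.1135]
ee_rot: [0.0, 0.632, 0.775, 0.0]
contact_force: [0.9, 0.6, -0.6]
width: 0.0855
```

servo_tool:
  steps:
    - [0, 0, 30, 0, 0, 0]
    - [0, 0, 30, 0, 0, 0]
    - [0, 0, 30, 0, 0, 0]

```text
clock: 35.4
position: [0.4687, -0.3875, 0.0829]
ee_rot: [-0.001, 0.632, 0.775, 0.0]
contact_force: [0.5, 0.1, 0.3]
width: 0.0856
```

```bash
python3 - <<'E'
from h import *
go(.4721,-.3921,.018,101.6)
E
```

```text
go [-5.4  2.5 64.9] [-0.07 -0.16 -0.02] yaw now 101.58 t 35.4 pos [ 0.4687 -0.3875  0.0829] w 85.6
```

servo_tool:
  steps:
    - [-5, 2, 35, 0, 0, 0]
    - [-5, 2, 55, 0, 0, 0]
    - [-5, 2, 64, 0, 0, 0]
    - [-5, 2, 64, 0, 0, 0]
    - [-5, 2, 64, 0, 0, 0]

```text
clock: 35.9
position: [0.4733, -0.3931, 0.0209]
ee_rot: [0.001, 0.632, 0.775, -0.0]
contact_force: [0.6, 0.2, 0.0]
width: 0.0854
```

servo_tool:
  steps:
    - [0, 0, 0, 0, 0, 0]
    - [0, 0, 0, 0, 0, 0]
    - [0, 0, 0, 0, 0, 0]
    - [0, 0, 0, 0, 0, 0]
    - [0, 0, 0, 0, 0, 0]
    - [0, 0, 0, 0, 0, 0]
    - [0, 0, 0, 0, 0, 0]
  hand: 255

```text
clock: 36.6
position: [0.4727, -0.3935, 0.0202]
ee_rot: [0.001, 0.632, 0.775, -0.0]
contact_force: [-0.1, 0.3, 5.9]
width: 0.0279
```

servo_tool:
  steps:
    - [0, 0, -30, 0, 0, 0]
    - [0, 0, -70, 0, 0, 0]
    - [0, 0, -110, 0, 0, 0]
    - [0, 0, -120, 0, 0, 0]
    - [0, 0, -120, 0, 0, 0]

```text
clock: 37.1
position: [0.4729, -0.3937, 0.1408]
ee_rot: [0.002, 0.632, 0.775, -0.0]
contact_force: [-0.5, -0.1, -1.9]
width: 0.028
```

```bash
python3 - <<'E'
from h import *
go(*fx(-86,-8),.13,92.6)
E
```

```text
go [363.5  83.2  10. ] [0.11 0.14 8.98] yaw now 101.58 t 37.1 pos [ 0.4729 -0.3937  0.1408] w 28.0
```

servo_tool:
  steps:
    - [46, 10, 0, 0, 0, 4]
    - [92, 21, 0, 0, 0, 9]
    - [138, 32, 0, 0, 0, 9]
    - [184, 42, 0, 0, 0, 9]
    - [230, 53, 0, 0, 0, 9]
    - [276, 63, 0, 0, 0, 9]
    - [322, 74, 0, 0, 0, 9]
    - [363, 83, 5, 0, 0, 9]

```text
clock: 37.9
position: [0.4791, -0.0184, 0.1325]
ee_rot: [-0.002, 0.691, 0.723, -0.001]
contact_force: [0.3, -0.3, -0.8]
width: 0.0282
```

servo_tool:
  steps:
    - [0, 0, 15, 0, 0, 0]
    - [0, 0, 35, 0, 0, 0]
    - [0, 0, 35, 0, 0, 0]
    - [0, 0, 35, 0, 0, 0]

```text
clock: 38.3
position: [0.4793, -0.0206, 0.0979]
ee_rot: [-0.002, 0.691, 0.723, -0.001]
contact_force: [0.7, -1.0, 0.0]
width: 0.0284
```

```bash
python3 - <<'E'
from h import *
go(*fx(-86,-8),.032,92.6)
wshot('w11')
E
```

```text
go [-0.5  2.4 65.9] [-0.24 -0.06 -0.02] yaw now 92.58 t 38.3 pos [ 0.4793 -0.0206  0.0979] w 28.4
```

View pics/w11.png

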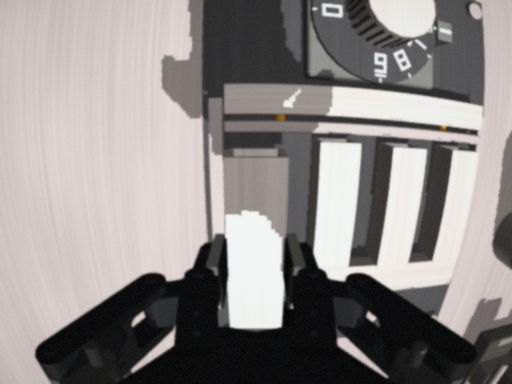

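servo_tool:
  steps:
    - [0, 2, 30, 0, 0, 0]
    - [0, 2, 50, 0, 0, 0]
    - [0, 1, 60, 0, 0, 0]
    - [0, 1, 64, 0, 0, 0]
    - [0, 0, 67, 0, 0, 0]
    - [0, 0, 69, 0, 0, 0]
    - [0, 0, 69, 0, 0, 0]
    - [0, 0, 69, 0, 0, 0]

```text
clock: 39.15
position: [0.4812, -0.0208, 0.0311]
ee_rot: [0.001, 0.691, 0.723, 0.0]
contact_force: [-0.2, -0.5, -1.6]
width: 0.0284
```

```bash
python3 - <<'E'
from h import *
go(*fx(-86,-8),.0275,92.6)
E
```

```text
go [-0.1  0.2  3.6] [ 0.07  0.01 -0.02] yaw now 92.58 t 39.15 pos [ 0.4812 -0.0208  0.0311] w 28.4
```

servo_tool:
  steps:
    - [0, 0, 2, 0, 0, 0]
    - [0, 0, 4, 0, 0, 0]
    - [0, 0, 4, 0, 0, 0]

```text
clock: 39.45
position: [0.4813, -0.0208, 0.0282]
ee_rot: [0.001, 0.691, 0.723, 0.0]
contact_force: [-3.2, -0.4, 13.4]
width: 0.0278
```

servo_tool:
  steps:
    - [0, 0, 0, 0, 0, 0]
    - [0, 0, 0, 0, 0, 0]
    - [0, 0, 0, 0, 0, 0]
    - [0, 0, -10, 0, 0, 0]
    - [0, 0, -50, 0, 0, 0]
    - [0, 0, -100, 0, 0, 0]
    - [0, 0, -150, 0, 0, 0]
    - [0, 0, -210, 0, 0, 0]
  hand: 115

```text
clock: 40.25
position: [0.4803, -0.0207, 0.2291]
ee_rot: [0.0, 0.691, 0.723, 0.0]
contact_force: [0.4, -0.6, -1.0]
width: 0.0471
```

```bash
python3 - <<'E'
from h import *
go(*fx(-40,-60),.25,92.6)
E
```

```text
go [-52.3  47.2 -20.9] [ 0.03  0.   -0.01] yaw now 92.59 t 40.25 pos [ 0.4803 -0.0207  0.2291] w 47.1
```

servo_tool:
  steps:
    - [-52, 47, -20, 0, 0, 0]
    - [-52, 47, -20, 0, 0, 0]
    - [-52, 47, -20, 0, 0, 0]
    - [-52, 47, -20, 0, 0, 0]

```text
clock: 40.65
position: [0.5293, -0.0704, 0.2463]
ee_rot: [-0.001, 0.691, 0.723, -0.0]
contact_force: [0.2, 0.2, 0.2]
width: 0.047
```

```bash
python3 - <<'E'
from h import *
p,d,pose=wshot('w12')
W=wcloud(d,pose); F=w2f(W); m=(d>0)&(W[...,2]>.034)&(W[...,2]<.042)&(abs(F[...,0])<112)&(F[...,1]>-70)&(F[...,1]<60)
n,l,st,c=cv2.connectedComponentsWithStats(m.astype(np.uint8))
for i in range(1,n):
    if st[i,4]>60:
        (c0,(a,b),ang)=cv2.minAreaRect(F[l==i].astype(np.float32)); print(np.round(c0,1),round(a,1),round(b,1),round(ang,1),W[l==i][:,2].mean().round(4))
E
```

```text
[-85.3  -6.8] 99.0 30.9 89.5 0.0379
[-27.   -7.4] 100.6 29.2 89.9 0.0379
[28.7 -9. ] 99.7 31.0 89.8 0.038
[85.6 -8.1] 31.9 99.8 0.2 0.038
```

View pics/w12.png

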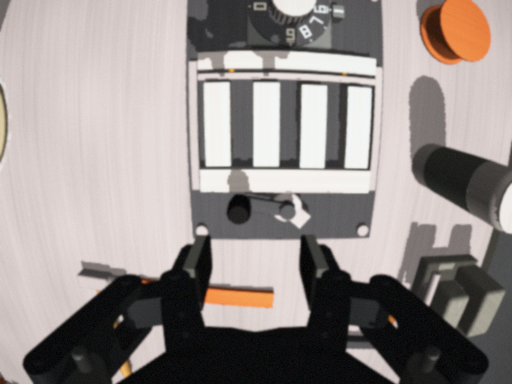

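```bash
python3 - <<'E'
from h import *
z=np.load('pics/w12.npz'); d=z['d']; pose=(z['pos'],z['q']); W=wcloud(d,pose); F=w2f(W); Z=W[...,2]
m=(d>0)&(Z>.076)&(Z<.09)&(F[...,0]>-90)&(F[...,0]<0)&(F[...,1]>-130)&(F[...,1]<-70); print(m.sum(),np.percentile(F[m],[2,50,98],axis=0).round(1))
m=(d>0)&(Z>.0)&(Z<.09)&(abs(F[...,0])<12)&(abs(F[...,1]+114)<12); print(np.percentile(Z[m],[50,90,99]))
kx,ky=-59,-101.5
go(*fx(kx,ky),.10,92.6)
E
```

```text
420 [[ -70.8 -113. ]
 [ -59.  -101.1]
 [ -47.1  -91. ]]
[0.0463338  0.04804021 0.04892792]
go [-42.6 -17.6 145.9] [-0.13 -0.08 -0.02] yaw now 92.58 t 40.7 pos [ 0.5287 -0.0699  0.2459] w 47.2
```

servo_tool:
  steps:
    - [-42, -18, 146, 0, 0, 0]
    - [-42, -18, 146, 0, 0, 0]
    - [-42, -18, 146, 0, 0, 0]
    - [-42, -18, 146, 0, 0, 0]
    - [-42, -18, 146, 0, 0, 0]
    - [-42, -18, 146, 0, 0, 0]

```text
clock: 41.3
position: [0.5157, -0.1131, 0.1027]
ee_rot: [0.002, 0.691, 0.723, 0.001]
contact_force: [0.6, 0.1, 1.1]
width: 0.0468
```

```bash
python3 - <<'E'
from h import *
go(*fx(-59,-102),.048,92.6)
E
```

```text
go [-0.3 -3.3 54.7] [0.23 0.06 0.02] yaw now 92.61 t 41.3 pos [ 0.5157 -0.1131  0.1027] w 46.8
```

servo_tool:
  steps:
    - [0, -3, 10, 0, 0, 0]
    - [0, -3, 30, 0, 0, 0]
    - [0, -3, 50, 0, 0, 0]
    - [0, -3, 54, 0, 0, 0]
    - [0, -3, 54, 0, 0, 0]
    - [0, -3, 54, 0, 0, 0]

```text
clock: 41.9
position: [0.5119, -0.1136, 0.0476]
ee_rot: [0.001, 0.691, 0.723, 0.001]
contact_force: [0.4, -0.3, -0.0]
width: 0.0471
```

servo_tool:
  steps:
    - [0, 0, 0, 0, 0, 0]
    - [0, 0, 0, 0, 0, 0]
    - [0, 0, 0, 0, 0, 0]
    - [0, 0, 0, 0, 0, 0]
    - [0, 0, 0, 0, 0, 0]
  hand: 255
  grip_force: 40

```text
clock: 42.4
position: [0.5117, -0.1137, 0.0476]
ee_rot: [0.001, 0.691, 0.723, 0.0]
contact_force: [-1.2, 1.4, 5.9]
width: 0.0265
```

```bash
python3 - <<'E'
from h import *
s=telemetry.get_state(); f=w2f(s['position']); print(f,s['position'],s['width'],s['contact_force'])
a0=np.degrees(np.arctan2(f[1]+114,f[0])); r=np.hypot(f[1]+114,f[0]); print(a0,r)
for a in [168.5,178,188,198,208,218,228,238,248,258,268,278,288,294,300,302]:
    t=np.radians(a); print(a,'dx_tool',round(60*np.sin(t)-60*np.sin(np.radians(168.5)),1),'dy_tool',round(60*np.cos(t)-60*np.cos(np.radians(168.5)),1))
E
```

```text
[ -60.0368201  -102.08022956] [ 0.51165565 -0.11369859  0.0476234 ] 0.026489457273017797 [-1.22203915  1.43256061  5.87114556]
168.7704692695015 61.2086652002771
168.5 dx_tool 0.0 dy_tool 0.0
178 dx_tool -9.9 dy_tool -1.2
188 dx_tool -20.3 dy_tool -0.6
198 dx_tool -30.5 dy_tool 1.7
208 dx_tool -40.1 dy_tool 5.8
218 dx_tool -48.9 dy_tool 11.5
228 dx_tool -56.6 dy_tool 18.6
238 dx_tool -62.8 dy_tool 27.0
248 dx_tool -67.6 dy_tool 36.3
258 dx_tool -70.7 dy_tool 46.3
268 dx_tool -71.9 dy_tool 56.7
278 dx_tool -71.4 dy_tool 67.1
288 dx_tool -69.0 dy_tool 77.3
294 dx_tool -66.8 dy_tool 83.2
300 dx_tool -63.9 dy_tool 88.8
302 dx_tool -62.8 dy_tool 90.6
```

servo_tool:
  steps:
    - [-10, -1, 0, 0, 0, 0]
    - [-20, -0.5, 0, 0, 0, 0]
    - [-30.5, 1.7, 0, 0, 0, 0]
    - [-40, 5.8, 0, 0, 0, 0]
    - [-49, 11.5, 0, 0, 0, 0]
    - [-56.6, 18.6, 0, 0, 0, 0]
    - [-62.8, 27, 0, 0, 0, 0]
    - [-67.6, 36.3, 0, 0, 0, 0]

```text
clock: 43.2
position: [0.5497, -0.1777, 0.0475]
ee_rot: [-0.002, 0.691, 0.722, 0.001]
contact_force: [-4.0, 7.5, 12.6]
width: 0.0265
```

servo_tool:
  steps:
    - [-1.6, 5, 0, 0, 0, 0]
    - [-3, 10, 0, 0, 0, 0]
    - [-4.3, 20.4, 0, 0, 0, 0]
    - [-3.8, 31, 0, 0, 0, 0]
    - [-1.4, 41, 0, 0, 0, 0]
    - [0.8, 47, 0, 0, 0, 0]
    - [3.7, 52.5, 0, 0, 0, 0]
    - [3.7, 52.5, 0, 0, 0, 0]

```text
clock: 44.0
position: [0.6021, -0.173, 0.0476]
ee_rot: [-0.001, 0.691, 0.723, -0.0]
contact_force: [-2.4, 2.0, 7.9]
width: 0.0269
```

```bash
python3 - <<'E'
from h import *
s=telemetry.get_state(); f=w2f(s['position']); print(f,s['position'],s['width'],s['contact_force'])
print(np.degrees(np.arctan2(f[1]+114,f[0])),np.hypot(f[1]+114,f[0]))
E
```

```text
[  27.65186146 -165.4668726 ] [ 0.60212947 -0.17304216  0.04755292] 0.026893145924072676 [-2.42644134  2.0490683   7.94549642]
-61.751975431351276 58.42486129803521
```

servo_tool:
  steps:
    - [1, 2, 0, 0, 0, 0]
    - [1, 3, 0, 0, 0, 0]
    - [1, 3, 0, 0, 0, 0]

```text
clock: 44.3
position: [0.6035, -0.1722, 0.0475]
ee_rot: [-0.002, 0.691, 0.723, -0.001]
contact_force: [-6.4, 1.4, 11.0]
width: 0.0267
```

servo_tool:
  steps:
    - [0, 0, 0, 0, 0, 0]
    - [0, 0, 0, 0, 0, 0]
    - [0, 0, 0, 0, 0, 0]
    - [0, 0, -20, 0, 0, 0]
    - [0, 0, -60, 0, 0, 0]
    - [0, 0, -110, 0, 0, 0]
    - [0, 0, -160, 0, 0, 0]
    - [0, 0, -200, 0, 0, 0]
  hand: 115

```text
clock: 45.1
position: [0.6061, -0.1725, 0.2494]
ee_rot: [0.001, 0.691, 0.723, 0.001]
contact_force: [0.9, -1.5, 0.8]
width: 0.0472
```

servo_tool:
  steps:
    - [40, -60, 0, 0, 0, 0]
    - [40, -60, 0, 0, 0, 0]
    - [40, -60, 0, 0, 0, 0]
    - [40, -60, 0, 0, 0, 0]

```text
clock: 45.5
position: [0.5441, -0.1351, 0.2467]
ee_rot: [0.001, 0.691, 0.723, 0.0]
contact_force: [0.4, -0.7, -0.6]
width: 0.0472
```

```bash
cat > chk.py <<'E'
from h import *
import sys
p,d,pose=wshot(sys.argv[1]); print(pose[0])
W=wcloud(d,pose); F=w2f(W); Z=W[...,2]; m=(d>0)&(Z>.034)&(Z<.042)&(abs(F[...,0])<112)&(F[...,1]>-62)&(F[...,1]<60)
n,l,st,c=cv2.connectedComponentsWithStats(m.astype(np.uint8))
for i in range(1,n):
    if st[i,4]>60:
        (c0,(a,b),ang)=cv2.minAreaRect(F[l==i].astype(np.float32)); print(np.round(c0,1),round(a,1),round(b,1),round(ang,1),Z[l==i].mean().round(4))
m=(d>0)&(Z>.024)&(Z<.03)&(abs(F[...,0])<100)&(F[...,1]>-100)&(F[...,1]<-45); print('jaw',np.percentile(F[m],[2,50,98],axis=0).round(1))
m=(d>0)&(Z>.076)&(Z<.09)&(abs(F[...,0])<90)&(F[...,1]>-190)&(F[...,1]<-70); print('knob',m.sum(),np.percentile(F[m],[2,50,98],axis=0).round(1))
E
python3 chk.py w13
```

```text
[ 0.54407788 -0.13510918  0.24665495]
[-85.2   0.6] 99.5 31.0 89.8 0.0378
[-26.9  -0.3] 30.2 99.9 0.0 0.0379
[28.8  0.2] 30.4 100.9 0.2 0.0379
[85.7 -0.3] 99.6 31.8 89.9 0.0379
jaw [[-95.4 -94.3]
 [ -1.5 -66. ]
 [ 95.  -50.8]]
knob 416 [[  16.7 -175.3]
 [  27.9 -163.3]
 [  40.6 -153.5]]
```

View pics/w13.png

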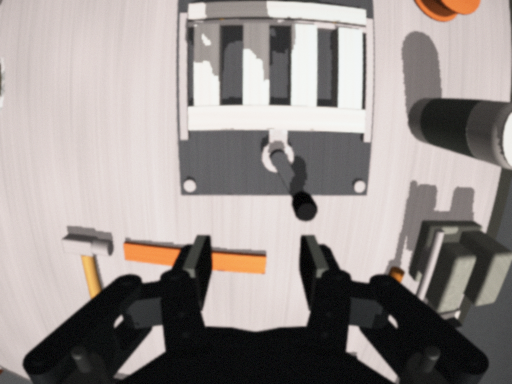

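```bash
python3 - <<'E'
from h import *
go(.52,-.286,.2,178.3)
E
```

```text
go [-149.3  -31.4   46.4] [ 2.000e-02  7.000e-02 -8.571e+01] yaw now 92.59 t 45.55 pos [ 0.5445 -0.1354  0.2464] w 46.8
```

servo_tool:
  steps:
    - [-149, -31, 46, 0, 0, -43]
    - [-149, -31, 46, 0, 0, -43]
    - [-149, -31, 46, 0, 0, -43]
    - [-149, -31, 46, 0, 0, -43]
    - [-149, -31, 46, 0, 0, -43]
    - [-149, -31, 46, 0, 0, -43]
  hand: 0

```text
clock: 46.15
position: [0.52, -0.2869, 0.1991]
ee_rot: [-0.001, 0.379, 0.926, 0.0]
contact_force: [0.8, -0.1, 0.0]
width: 0.085
```

servo_tool:
  steps:
    - [0, 0, 0, 0, 0, -42.7]
    - [0, 0, 0, 0, 0, -42.7]
    - [0, 0, 0, 0, 0, -42.7]
    - [0, 0, 0, 0, 0, -42.7]
    - [0, 0, 0, 0, 0, -42.7]
    - [0, 0, 0, 0, 0, -42.7]
    - [0, 0, 0, 0, 0, -42.7]

```text
clock: 46.85
position: [0.52, -0.2852, 0.2003]
ee_rot: [0.0, 0.017, 1.0, 0.0]
contact_force: [0.2, 0.6, 0.3]
width: 0.0855
```

```bash
python3 - <<'E'
from h import *
p,d,pose=wshot('w14'); print(pose[0])
tubes(d,pose,.005,.016,box=(.3,.75,-.4,-.2),minA=300)
p,d=cams.get_image('top')
for r in spotter.outline_of('bar','top')[:2]: print(r['conf'],r['rect'],rect(r['region'],.01))
E
```

```text
[ 0.52003227 -0.28517644  0.20030635]
c [ 457.1 -283.3] size 219.0 30.3 ang -1.6 z 0.0099 px [ 241   20   28  189 5045]
0.79 [322.3, 200.8, 11.3, 58.6] (array([ 0.46381027, -0.28051846]), (205.48854064941406, 28.409496307373047), -0.4027252197265625)
```

View pics/w14.png

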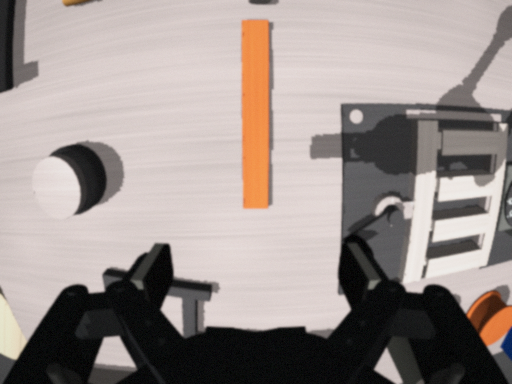

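```bash
python3 - <<'E'
from h import *
go(.4571,-.2833,.04,178.4)
E
```

```text
go [ 6.270e+01 -1.000e-01  1.604e+02] [ 0.    0.01 -0.23] yaw now 178.17 t 47.0 pos [ 0.5197 -0.2852  0.2004] w 84.7
```

servo_tool:
  steps:
    - [63, 0, 160, 0, 0, 0]
    - [63, 0, 160, 0, 0, 0]
    - [63, 0, 160, 0, 0, 0]
    - [63, 0, 160, 0, 0, 0]
    - [63, 0, 160, 0, 0, 0]
    - [63, 0, 160, 0, 0, 0]

```text
clock: 47.6
position: [0.4575, -0.284, 0.0411]
ee_rot: [0.001, 0.016, 1.0, -0.0]
contact_force: [0.0, 0.5, -0.2]
width: 0.0855
```

```bash
python3 - <<'E'
from h import *
go(.4571,-.2833,.003,178.4)
E
```

```text
go [ 0.5  0.7 38.1] [-0.04  0.08 -0.18] yaw now 178.22 t 47.6 pos [ 0.4575 -0.284   0.0411] w 85.5
```

servo_tool:
  steps:
    - [0, 1, 20, 0, 0, 0]
    - [0, 1, 34, 0, 0, 0]
    - [0, 1, 38, 0, 0, 0]
    - [0, 1, 38, 0, 0, 0]
    - [0, 1, 38, 0, 0, 0]

```text
clock: 48.1
position: [0.4579, -0.2832, 0.0038]
ee_rot: [0.001, 0.015, 1.0, -0.001]
contact_force: [0.6, -0.5, 0.0]
width: 0.0852
```

servo_tool:
  steps:
    - [0, 0, 0, 0, 0, 0]
    - [0, 0, 0, 0, 0, 0]
    - [0, 0, 0, 0, 0, 0]
    - [0, 0, 0, 0, 0, 0]
    - [0, 0, 0, 0, 0, 0]
    - [0, 0, 0, 0, 0, 0]
    - [0, 0, 0, 0, 0, 0]
  hand: 255
  grip_force: 90

```text
clock: 48.8
position: [0.4568, -0.2828, 0.0033]
ee_rot: [0.0, 0.015, 1.0, -0.001]
contact_force: [-0.5, 0.5, 5.5]
width: 0.0268
```

```bash
python3 - <<'E'
from h import *
go(.4571,-.2833,.003,178.4)
wshot('w15')
E
```

```text
go [-0.3 -0.5  0.3] [-0.06  0.04 -0.11] yaw now 178.29 t 48.8 pos [ 0.4568 -0.2828  0.0033] w 26.8
```

View pics/w15.png

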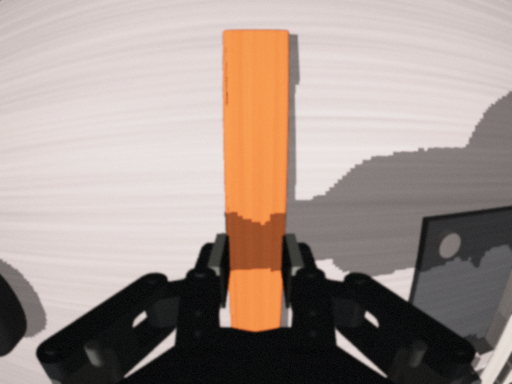

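servo_tool:
  steps:
    - [0, 0, -10, 0, 0, 0]
    - [0, 0, -30, 0, 0, 0]
    - [0, 0, -60, 0, 0, 0]
    - [0, 0, -90, 0, 0, 0]
    - [0, 0, -120, 0, 0, 0]
    - [0, 0, -125, 0, 0, 0]
    - [0, 0, -125, 0, 0, 0]

```text
clock: 49.55
position: [0.4565, -0.2822, 0.1276]
ee_rot: [0.0, 0.015, 1.0, -0.0]
contact_force: [-0.8, 0.2, -6.7]
width: 0.0269
```

```bash
python3 - <<'E'
from h import *
go(*fx(0,0),.13,182.6)
wshot('w16')
E
```

```text
go [-102.3  276.4   -2.4] [-0.02  0.03 -4.32] yaw now 178.28 t 49.55 pos [ 0.4565 -0.2822  0.1276] w 26.9
```

View pics/w16.png

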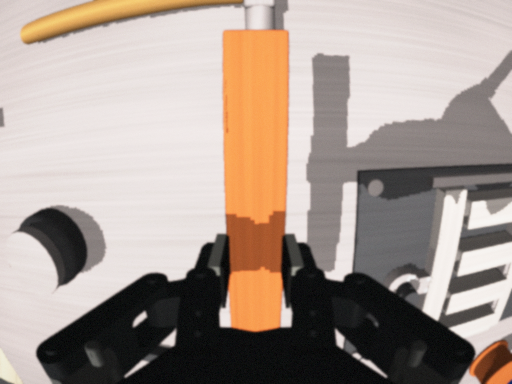

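servo_tool:
  steps:
    - [-8, 22, 0, 0, 0, 0]
    - [-22, 60, 0, 0, 0, -1]
    - [-37, 100, 0, 0, 0, -2]
    - [-52, 140, 0, 0, 0, -3]
    - [-67, 180, 0, 0, 0, -4.3]
    - [-82, 220, 0, 0, 0, -4.3]
    - [-95, 256, 0, 0, 0, -4.3]
    - [-102, 276, 0, 0, 0, -4.3]

```text
clock: 50.4
position: [0.5659, -0.0061, 0.1246]
ee_rot: [-0.002, -0.024, 1.0, 0.001]
contact_force: [0.2, -0.8, -6.0]
width: 0.0265
```

servo_tool:
  steps:
    - [0, 0, 10, 0, 0, 0]
    - [0, 0, 30, 0, 0, 0]
    - [0, 0, 45, 0, 0, 0]
    - [0, 0, 45, 0, 0, 0]
    - [0, 0, 45, 0, 0, 0]

```text
clock: 50.9
position: [0.5654, -0.0098, 0.0809]
ee_rot: [-0.002, -0.022, 1.0, 0.0]
contact_force: [-0.4, -1.2, -5.9]
width: 0.0271
```

```bash
python3 - <<'E'
from h import *
go(*fx(0,0),.041,182.6)
print(telemetry.get_state()['contact_force'])
wshot('w17')
E
```

```text
go [-1.7  0.7 39.8] [ 0.03 -0.22 -0.04] yaw now -177.44 t 50.9 pos [ 0.5654 -0.0098  0.0809] w 27.1
[-0.37714389 -1.24513745 -5.89198412]
```

View pics/w17.png

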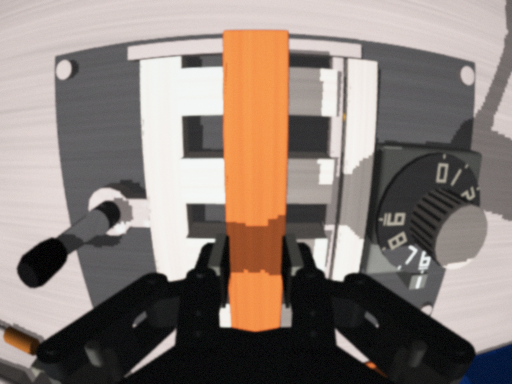

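servo_tool:
  steps:
    - [-2, 1, 15, 0, -0.2, 0]
    - [-2, 1, 28, 0, -0.2, 0]
    - [-2, 1, 33, 0, -0.2, 0]
    - [-2, 1, 36, 0, -0.2, 0]
    - [-2, 1, 36, 0, -0.2, 0]
    - [-2, 1, 36, 0, -0.2, 0]

```text
clock: 51.55
position: [0.5691, -0.0085, 0.0469]
ee_rot: [0.002, -0.023, 1.0, 0.0]
contact_force: [0.2, 0.5, -6.8]
width: 0.0267
```

```bash
python3 - <<'E'
from h import *
go(*fx(0,0),.041,182.6)
E
```

```text
go [ 2.2 -0.4  5.9] [-0.01  0.25 -0.02] yaw now -177.42 t 51.55 pos [ 0.5691 -0.0085  0.0469] w 26.7
```

servo_tool:
  steps:
    - [2, 0, 3, 0, 0.2, 0]
    - [2, 0, 5, 0, 0.2, 0]
    - [2, 0, 6, 0, 0.2, 0]
    - [2, 0, 6, 0, 0.2, 0]

```text
clock: 51.95
position: [0.5667, -0.0085, 0.0414]
ee_rot: [0.0, -0.023, 1.0, -0.0]
contact_force: [-2.4, -0.1, 2.7]
width: 0.0269
```

servo_tool:
  steps:
    - [0, 0, 0, 0, 0, 0]
    - [0, 0, 0, 0, 0, 0]
    - [0, 0, 0, 0, 0, 0]
    - [0, 0, -10, 0, 0, 0]
    - [0, 0, -40, 0, 0, 0]
    - [0, 0, -90, 0, 0, 0]
    - [0, 0, -140, 0, 0, 0]
    - [0, 0, -190, 0, 0, 0]
  hand: 115

```text
clock: 52.75
position: [0.5666, -0.0085, 0.2333]
ee_rot: [0.001, -0.023, 1.0, -0.0]
contact_force: [0.9, 0.6, 0.6]
width: 0.0468
```

servo_tool:
  steps:
    - [40, 0, -20, 0, 0, 0]
    - [80, 0, -20, 0, 0, 0]
    - [80, 0, -20, 0, 0, 0]
    - [80, 0, -20, 0, 0, 0]

```text
clock: 53.15
position: [0.4866, -0.0121, 0.2517]
ee_rot: [0.001, -0.022, 1.0, -0.0]
contact_force: [0.7, -0.7, 0.5]
width: 0.0472
```

```bash
python3 chk.py w18; python3 - <<'E'
from h import *
z=np.load('pics/w18.npz'); d=z['d']; pose=(z['pos'],z['q']); W=wcloud(d,pose); F=w2f(W); Z=W[...,2]
m=(d>0)&(Z>.044)&(Z<.053)&(abs(F[...,0])<130)&(F[...,1]>-60)&(F[...,1]<60)
(c0,(a,b),ang)=cv2.minAreaRect(F[m].astype(np.float32)); print('bar',np.round(c0,1),a,b,ang,Z[m].mean(),Z[m].std())
p,d=cams.get_image('top'); save('top18',cv2.resize(p[90:290,80:420],None,fx=2.3,fy=2.3))
E
```

```text
[ 0.48661709 -0.01210379  0.25167201]
[-85.9 -32.1] 30.1 35.5 0.1 0.0379
[-85.7  33.8] 29.8 33.0 0.5 0.0378
[-27.6 -32.3] 35.0 30.1 89.6 0.0381
[-27.4  33.4] 29.8 33.3 0.5 0.038
[ 28.4 -32.4] 35.9 31.3 89.9 0.038
[28.5 33.8] 30.6 32.3 0.9 0.038
[ 85.8 -32.8] 34.8 32.2 89.0 0.0381
[86.  33.1] 31.0 34.5 0.9 0.038
jaw [[-97.4 -96.1]
 [-25.2 -63.9]
 [ 90.8 -50.5]]
knob 276 [[  16.6 -175.1]
 [  26.3 -163.3]
 [  38.5 -152.7]]
bar [-0.1  1.1] 220.76516723632812 30.380760192871094 0.004457585047930479 0.04810601703565411 0.0007715549438886309
```

View pics/w18.png

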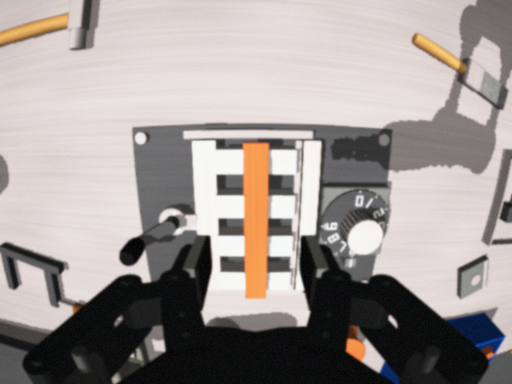

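View pics/top18.png

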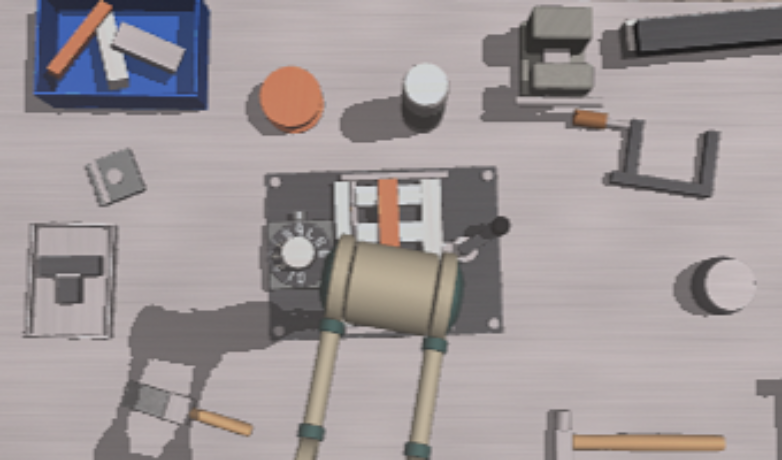

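```bash
python3 -c "
from h import *
print(telemetry.get_state()['clock']); print(sign_off())"
```

```text
53.25
the job is handed in; nothing more can be done
None
```

The fixture is set up as asked, and I handed the job in at about 53 s of the 210 s allowed. No verdict is reported.

**What I did, in order:**
- **Sleeve:** it started at 1, so I turned it +150° to 6.
- **Tee:** it now lies flat in the tray.
- **Tubes:** all four from the bench lie flat in the open nest, near fixture x = ±86 and ±28 mm.
- **Crank:** I turned it to about 2.6 rad only after the tubes were in.
- **Bar:** it had shifted about 26 mm from where I first measured it. I re-measured it, then laid it along the jaws.

**Last checks, from wrist camera depth and pictures:**
- **Sleeve:** the 6 stood at the index line. In the last view the 0 is still opposite the index.
- **Tubes:** after clamping, all four were within about 1 mm of y = 0, square to the jaws, with their tops at 38 mm. In the last check they were still in the same places.
- **Jaw and crank:** the jaw face was at y ≈ -50.5 mm, as expected with the cam closed. The crank knob measured about 61° clockwise from +x, against the nominal 60°.
- **Bar:** centred at (-0.1, 1.1) mm, level, with its top at 48.1 mm and the gripper clear of it.
- **Other bench items:** none looked out of place in the top picture.

No check failed. The small differences were the bar lying about 1 mm off the middle line and the crank reading about 1° short of nominal. Both are within what I can measure.

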